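# Load the rocking shaker's lower tray and shut its gate

## Task

Load the two culture flasks lying on the bench into the two empty lanes of the rocking shaker's lower tray, then secure them: lay each flask flat with its cap facing you, slide it in under the upper tray until it meets the back stop, and when both are home swing the front gate fully shut before them. Keep the flasks about level all the while, so that the medium does not run into their caps, and leave the other flasks and the bottles where they are.

Things in the scene. Friction and masses are not known exactly. Their poses are not given: they have to be found in the camera images.
- rocker: two-tier rocking shaker, white housing, grey metal trays, bolted down; place and yaw vary. Origin on the bench under it, x into the lanes (away from the worker), y left, z up. In its frame (mm): lower tray x -120..130, y +-122, top z=140, a bare apron up to x=-8; three lanes along x at y=-64, 0, 64, 59 wide between rails 5 thick, 14 high, which begin at x=-8. A flask that is home has its origin at x=72, z=140
- back_stop (a point): foot of the lower tray's back stop, at rocker x=122, y=0, z=140 mm; the stop is an upright steel strip 30 mm high across all three lanes; a flask that is home touches it with its flat end, and its cap face then lies at rocker x=22
- upper_edge (a point): middle of the upper tray's lower front edge, rocker x=4, y=0, z=212 mm (72 mm above the lower tray). The tray reaches back from here to x=130 and to y=+-115, top at z=217; flasks on it reach up to z=240, their caps 18 mm behind the edge, as do the caps of flasks that are home below. Its posts stand at y=+-107
- lane_0 (a point): mouth of the right lane as the worker sees it: on the lower tray's top, on the lane's middle line, where its rails begin (12 mm outside the upper tray's front edge)
- lane_1 (a point): mouth of the middle lane as the worker sees it: on the lower tray's top, on the lane's middle line, where its rails begin (12 mm outside the upper tray's front edge)
- lane_2 (a point): mouth of the left lane as the worker sees it: on the lower tray's top, on the lane's middle line, where its rails begin (12 mm outside the upper tray's front edge)
- gate (a joint): the front gate's hinge angle about a vertical axis: 0 fully shut (gate lies along the rocker's +y across the three lane mouths, against its stop), grows as the free end swings out towards the worker and then to the right; pi/2 points straight out along the rocker's -x, stop at 2.3. It starts open, between 1.6 and 2.2, and stays where it is left (about 0.12 N m of friction)
- gate_hinge (a point): point on the gate's vertical hinge axis, 20 mm above the lower tray's top (at rocker x=-12, y=-113 mm); the post there is 11 mm thick and reaches up to z=182. A keeper post, up to z=176, stands at x=-4, y=112 behind the shut gate's end
- gate_end (a point): red sleeve (14 mm thick, 24 mm high) at the free end of the gate, 225 mm from the hinge, 20 mm above the tray. The gate is an upright flat steel strip 5 mm thick with a rolled top edge 6.4 mm thick; it spans from 7 to 33 mm above the tray's top
- flask_a: one of the two flasks to load, starts on the bench: a T25 culture flask lying flat, clear with red medium and an orange cap: body 85 long x 52 wide x 22 mm high, then a round cap 22 mm in diameter, 100 mm long over all, 80 g. Origin under the middle of the 100 mm length, on the underside; x axis towards the cap (cap end at x=+50 mm, flat end at x=-50 mm, widest body from -50 to +35), z up
- flask_b: the other flask to load, starts on the bench, same shape and axes as flask_a
- flask_c: a flask of the same kind already home in one of the lower tray's three lanes, cap facing the worker; it marks the lane that is taken
- flask_d: a flask of the same kind on the upper tray, above a lane that is empty below
- flask_e: a flask of the same kind on the upper tray, above the other lane that is empty below
- flask_a_cap (a point): middle of the outer face of flask_a's cap, 11 mm above its underside
- flask_b_cap (a point): middle of the outer face of flask_b's cap, 11 mm above its underside
- reagent: bystander: upright laboratory bottle with red liquid and a blue cap, 56 mm in diameter, 104 mm high, origin under its middle; it stands among the flasks to load
- buffer: bystander: upright laboratory bottle with blue liquid and a blue cap, 56 mm in diameter, 104 mm high, origin under its middle
There are look-alikes about, which are no part of the job. What is shaped like the flask_b but turquoise is not meant.

How it is judged (in metres and radians):
On the way:
1. both flasks lie home in lanes, caps outwards (x of each of flask_a, flask_b in the frame of rocker above 0.064 m and x of each of flask_a_cap, flask_b_cap in the frame of rocker below 0.034 m and (y of flask_a in the frame of rocker between -0.071 and -0.057 m or y of flask_a in the frame of rocker between -0.007 and 0.007 m or y of flask_a in the frame of rocker between 0.057 and 0.071 m) and z of flask_a in the frame of rocker between 0.134 and 0.146 m and angle between each of flask_a, flask_b's own z axis and vertical below 0.06 rad and (y of flask_b in the frame of rocker between -0.071 and -0.057 m or y of flask_b in the frame of rocker between -0.007 and 0.007 m or y of flask_b in the frame of rocker between 0.057 and 0.071 m) and z of flask_b in the frame of rocker between 0.134 and 0.146 m), for 0.2 s.
At the end, for the whole second after the job is handed in: Both flasks lie flat and at rest in the two lanes that were empty (7 mm sideways, 0.06 rad), each within 8 mm of touching the back stop, caps facing out, and the gate is shut to within 0.06 rad (all of step 1 and value of joint gate below 0.06 rad and linear speed of each of flask_a, flask_b below 0.02 m/s).
It fails at once if a flask being loaded is tipped more than 0.45 rad from level (angle between any of flask_a, flask_b's own z axis and vertical above 0.45 rad).
It fails at once if a flask already on the shaker is shifted by more than 15 mm (distance of any of flask_c, flask_d, flask_e from where it was at the start of the episode above 0.015 m).
It fails at once if one of the two bottles is shifted by more than 30 mm (distance of any of reagent, buffer from where it was at the start of the episode above 0.03 m).
It also fails if it takes over 72 s, if anything falls off the work surface, if the arm or the gripper's body presses on something with over 40 N, if the wrist force passes 120 N, or if a joint passes its speed limit or range.

## Robot

A 6-joint arm with a two-finger parallel gripper is mounted at the origin on a cart in front of the work surface, level with it; the furniture and walls round the work are solid. World frame = base frame: x ahead of the robot, y to its left, z up, the work surface at z = 0. Lengths are in mm, angles in rad, forces in N, time in s.
With the tool pointing down it reaches from about 275 to 1000 mm from the base axis. Payload 8.4 kg.
Tool frame: the origin (TCP) lies at the very end of the fingers, on their centre line; the grasp point (between the pads) lies 19 mm behind it; z points along the fingers, y is the direction in which the jaws open and shut (so a half turn about z gives the same grasp; the last joint's range is limited). The gripper opens to 85 mm and grips with 20 to 120 N. Pads are 22 mm wide; open, the fingers measure 114 mm over their backs; the gripper's body (76 mm by 85 mm) begins 54 mm behind the grasp point. The pads swing forward as they close: fully open they stand 13 mm farther back than shut.
Start: joints at [1.319, 0.353, 1.633, -0, 1.155, -0.002], TCP at [154.505, 605.604, 231.281] pointing down, gripper open.
Joint ranges: [-2.63, 2.63], [-0.92, 2.1], [0.06, 2.66], [-1.3, 4.44], [0, 2.69], [-3.02, 3.02]. Speed limits (rad/s): [2.22, 2.22, 2.79, 3.14, 3.14, 3.14].

## Interface

Orientations are given as [roll, pitch, yaw] about the fixed x, y, z axes, in that order (R = Rz(yaw) Ry(pitch) Rx(roll)).
In Python, from rig import r gives the robot as it stands.
- The arm moves only by the tool move_arm, never from a script. Its argument "increments" is a list of rows, each an object of numbers: "tx", "ty", "tz": the shift along the tool's x, y, z in cm; "rx", "ry", "rz": the turn, a rotation vector about the tool's x, y, z in degrees; "gripper": the gripper's target within -1 to 1 (fully open at 1, half-way at 0, shut at -1). A call has 1 to 12 rows; each row shifts and turns the commanded pose from where the row before left it, along the tool's axes as they then stand; what a row does not reach is not made up. A row lasts 1/10 s, in which the tool goes at most 50 mm and 8.59 degrees, less where a joint would pass 70% of its speed; a pose out of reach is approached as far as the arm can. A call is refused whole if a number of a shift passes 5 or a number of a turn 8.59, either way. A call with a gripper value outside its range is refused whole. The fingers move at their own pace and stop on an object; "squeeze" is the grip in N (left out, the last holds). Time passes only in rows, so rows that do not move let the fingers close. It gives the time, the measured TCP pose, the force and the opening at its end, in the units of the state.
- r.sense(): the state, without advancing time (a new reading comes with each control period).
- r.grab_frame(name): name is "side" or "top" or "wrist"; returns (picture, depth): 400x640x3 uint8, red, green, blue; 400x640 float32, mm along the optical axis (not along the pixel's ray), 0 where there is no reading.
- r.camera_model(name): a dict with "fx", "fy", "cx", "cy" (pixels), "R" (3x3) and "t" (3): a world point X has camera coordinates R X + t; the wrist camera has in their place "hand_eye" (4x4, takes a point from camera to tool coordinates, whose origin is the TCP and whose axes are the flange's). Camera axes: x right, y down, z forward; pixel columns grow to the right and rows downward; lengths in mm; the calibration is good to about 2 mm. The wrist camera is an equidistant fisheye: a pixel r from the principal point sees the ray r / f radians off the axis. A picture is of the moment at which its call begins: read the wrist's pose just before it. camera_model takes no time and is no camera call.
- r.sign_off(): hands the job in, once; it reports no verdict.
Trained networks look in the newest picture that a camera, given by its name, has taken for a name from the list of things; names that differ only in an ending like _2 or _b are one class to them, and where a whole thing is asked for, a point or a joint stands for the part that bears it (a point fixed in the world has none). Each returns a list of dicts, best first, with "confidence" (0 to 1); they miss things now and then, are a little off and sometimes report something else, mostly with a low value. They report only what shows in the picture. A call takes as long as a camera call. They do not tell look-alikes from the thing itself.
- r.cut_out(query, camera): "mask" (400x640 bool, what is visible of it) and "bbox" ([left, top, right, bottom] in pixels, round what is visible of it).
- r.place_of(query, camera): "location" ([row, column] in pixels: a listed point, or the origin of a listed thing).
The state is a dict: "clock": time; "qpos": joint angles; "qvel": joint speeds; "joint_efforts": joint torques, N m; "eef_pos": TCP position; "tcp_rot": TCP orientation; "contact_force": force on the tool from outside, world axes, zero at the start; "wrist_torque": the same for the moment, N m; "opening": opening from 0.0 (shut) to 1.0 (fully open).
Only numpy, scipy, OpenCV 4.12 (cv2) and the standard library are available. Lean on these libraries where they do the work, as an engineer would, in place of code of your own. Each camera call takes 0.05 s, during which the arm holds its last target. There are 200 camera calls.

## Working session

There is one attempt and no reset: what is moved stays moved. The work goes in short steps, Python scripts to look and compute and a tool call to move; the robot and the scene stay as the last step left them, time stands still between calls to the robot, and variables do not carry over. Pictures are saved under pics/ and viewed, about 8 in all and at most 12, crops included, and the job is handed in when it is done.

Besides the shell and the picture viewer there is one more tool, called after ">>>" as a command line: name --argument value ..., lists and objects as JSON in quotes. move_arm: Moves the arm, as the interface text tells. Its arguments: {"type":"object","properties":{"increments":{"type":"array","items":{"type":"object","properties":{"tx":{"type":"number"},"ty":{"type":"number"},"tz":{"type":"number"},"rx":{"type":"number"},"ry":{"type":"number"},"rz":{"type":"number"},"gripper":{"type":"number"}}}},"squeeze":{"type":"number"}},"required":["increments"]}

```bash
ls; mkdir -p pics; cat > h.py <<'E'
import numpy as np, cv2
from rig import r
np.set_printoptions(precision=2,suppress=True)
def w(cam,row,col,d):
    m=r.camera_model(cam); X=np.array([(col-m["cx"])/m["fx"]*d,(row-m["cy"])/m["fy"]*d,d])
    return np.asarray(m["R"]).T@(X-np.asarray(m["t"]))
def cloud(cam,D):
    m=r.camera_model(cam); v,u=np.mgrid[0:400,0:640]
    X=np.stack([(u-m["cx"])/m["fx"]*D,(v-m["cy"])/m["fy"]*D,D],-1)
    return (X-np.asarray(m["t"]))@np.asarray(m["R"])
E
python3 - <<'E'
from h import *
s=r.sense(); print({k:np.round(v,3) for k,v in s.items()})
ims={}
for c in("top","side"):
    p,d=r.grab_frame(c); np.savez(f"{c}0.npz",p=p,d=d); cv2.imwrite(f"pics/{c}0.png",p[...,::-1])
    C=cloud(c,d)
    for q in("flask_a","rocker","reagent","buffer","lane_0","lane_1","lane_2","upper_edge","back_stop","gate_hinge","gate_end","flask_a_cap"):
        for o in r.place_of(q,c)[:7]:
            if o["confidence"]<.2: continue
            y,x=[int(round(t)) for t in o["location"]]
            print(c,q,round(o["confidence"],2),(y,x),C[min(y,399),min(x,639)], d[min(y,399),min(x,639)])
    m=r.camera_model(c);print(m)
E
```

```text
pics
{'clock': np.float64(0.0), 'qpos': array([ 1.32,  0.35,  1.63,  0.  ,  1.16, -0.  ]), 'qvel': array([0., 0., 0., 0., 0., 0.]), 'joint_efforts': array([ -0.  , -60.53, -34.21,  -0.  ,   0.01,   0.  ]), 'eef_pos': array([154.39, 605.13, 230.56]), 'tcp_rot': array([-3.14, -0.  ,  2.89]), 'contact_force': array([-0.31,  0.22, -1.04]), 'wrist_torque': array([-0.03, -0.05,  0.  ]), 'opening': np.float64(1.001)}
top flask_a 0.96 (147, 390) [691.97 -76.91 240.33] 1331.5212
top flask_a 0.94 (182, 335) [616.18  58.55  17.75] 1549.9413
top flask_a 0.77 (138, 438) [ 719.69 -202.01  236.02] 1336.5643
top flask_a 0.76 (177, 281) [626.31 221.87  23.49] 1546.1733
top flask_a 0.74 (229, 232) [465.79 363.44  24.86] 1535.7935
top rocker 0.83 (178, 406) [ 621.75 -135.28  144.22] 1422.5186
top reagent 0.58 (240, 305) [441.26 141.29 100.24] 1457.2148
top buffer 0.68 (184, 210) [594.09 420.37  90.84] 1478.524
top lane_0 0.93 (167, 437) [ 655.08 -221.25  141.89] 1426.2627
top lane_0 0.79 (172, 418) [ 481.87   92.8  1562.62] 0.0
top lane_0 0.58 (177, 393) [623.96 -99.75 140.08] 1427.0745
top lane_1 0.93
[... 1676 characters left out ...]
 upper_edge 0.77 (225, 384) [713.35 -64.21 142.48] 1326.5265
side back_stop 0.59 (218, 295) [607.51 287.12   5.27] 1620.543
side gate_hinge 0.67 (265, 417) [ 655.99 -279.38  165.84] 1126.7125
side gate_hinge 0.27 (260, 402) [ 658.72 -221.26  142.04] 1184.1638
side gate_end 0.9 (317, 360) [ 447.04 -362.13  155.95] 982.9412
side flask_a_cap 0.76 (214, 234) [432.78 405.2    3.11] 1640.7074
side flask_a_cap 0.34 (240, 400) [ 692.54 -164.04  157.64] 1234.0438
{'fx': 479.64881534181836, 'fy': 479.64881534181836, 'cx': 315.0024454444757, 'cy': 211.87123826273574, 'R': array([[ 0.89, -0.46,  0.02],
       [-0.22, -0.45, -0.87],
       [ 0.41,  0.77, -0.5 ]]), 't': array([-474.2 ,  284.7 , 1155.24])}
```

```bash
python3 - <<'E'
import cv2
a=cv2.imread("pics/top0.png")[100:320,170:530]; b=cv2.imread("pics/side0.png")[150:370,190:510]
cv2.imwrite("pics/c_top.png",cv2.resize(a,None,fx=2.2,fy=2.2,interpolation=2));cv2.imwrite("pics/c_side.png",cv2.resize(b,None,fx=2.4,fy=2.4,interpolation=2))
E
```

```text
(no output)
```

View pics/c_top.png

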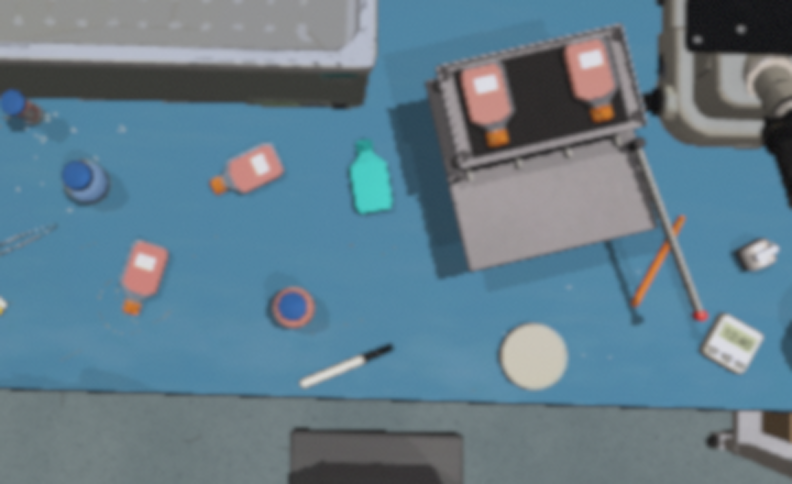

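View pics/c_side.png

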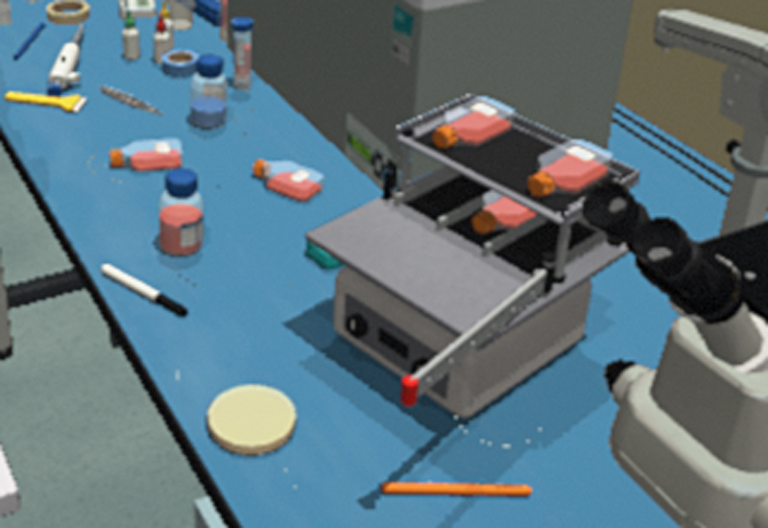

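The top crop shows the two target flasks at crop pixels (250,168), cap to the left, and (145,277), cap towards the robot. The turquoise look-alike is at (370,180). The rocker's middle lane is taken (side view), and the gate is open to the right with its red end at (700,315). Next I'll measure precise poses.

```bash
cat >> h.py <<'E'
def fit_rect(P,ang0=None):
    c,(a,b),t=cv2.minAreaRect(P.astype(np.float32)); return np.array(c),(a,b),t
def flat(cam,mask,z):
    "mask pixels projected onto the plane at height z"
    v,u=np.nonzero(mask); m=r.camera_model(cam); R=np.asarray(m["R"]);t=np.asarray(m["t"])
    d=np.stack([(u-m["cx"])/m["fx"],(v-m["cy"])/m["fy"],np.ones(len(u))],-1)@R; o=-R.T@t
    return o+d*((z-o[2])/d[:,2])[:,None]
E
python3 - <<'E'
from h import *
for c in("top","side"):
    f=np.load(c+"0.npz"); C=cloud(c,f["d"]); ok=f["d"]>0
    x,y,z=C[...,0],C[...,1],C[...,2]
    reg=ok&(x>430)&(x<900)&(y>-330)&(y<60)
    # apron, upper tray
    for n,lo,hi in(("low",134,146),("up",208,226)):
        m=(reg&(z>lo)&(z<hi)).astype(np.uint8); m=cv2.morphologyEx(m,cv2.MORPH_OPEN,np.ones((3,3)))
        k,l,s,_=cv2.connectedComponentsWithStats(m); i=1+s[1:,4].argmax()
        mm=l==i; P=C[mm]; print(c,n,mm.sum(),"z",np.median(P[:,2]),fit_rect(P[:,:2]))
    b=np.load(c+"0.npz")["p"].astype(int)
    r.grab_frame(c)
    for o in r.cut_out("flask_a",c):
        mk=o["mask"]; p=b[mk]; P=flat(c,mk,22); Q=flat(c,mk,11)
        hsv=cv2.cvtColor(b.astype(np.uint8),cv2.COLOR_RGB2HSV)
        cap=mk&(hsv[...,0]<14)&(hsv[...,0]>5)&(hsv[...,1]>180)
        print(c,"flask",round(o["confidence"],2),o["bbox"],mk.sum(),"rect22",fit_rect(P[:,:2]),"capn",cap.sum(),"cap",flat(c,cap,15).mean(0)[:2] if cap.any() else 0,"bodymean",flat(c,mk&~cap,15).mean(0)[:2], p.mean(0))
print(np.round(r.camera_model("wrist")["hand_eye"],3))
E
```

```text
top low 3356 z 139.37878580702852 (array([ 588.61, -177.43]), (128.98526000976562, 243.23887634277344), 14.656669616699219)
top up 2596 z 216.85752946341597 (array([ 706.45, -146.66]), (125.07451629638672, 228.4208221435547), 14.744941711425781)
top flask 0.93 [425.4, 117.3, 454.4, 153.8] 643 rect22 (array([ 765.92, -254.72]), (116.90788269042969, 62.64176559448242), 14.619900703430176) capn 13 cap [ 718.35 -261.71] bodymean [ 775.42 -254.14] [177.65 137.42 129.45]
top flask 0.83 [328.4, 164.6, 348.5, 195.2] 481 rect22 (array([624.16,  50.15]), (101.49947357177734, 51.59282302856445), 10.96826171875) capn 0 cap 0 bodymean [618.69  48.92] [ 72.17 189.23 184.58]
top flask 0.68 [266.3, 165.1, 298.5, 191.5] 489 rect22 (array([625.22, 221.42]), (54.696266174316406, 99.701904296875), 23.45850944519043) capn 1 cap [598.74 258.05] bodymean [628.07 215.74] [179.89 143.11 140.34]
top flask 0.61 [382.5, 126.7, 405.2, 165.8] 661 rect22 (array([ 727.56, -110.76]), (118.21734619140625, 62.54854202270508), 13.466805458068848) capn 12 cap [ 674.76 -124.54] bodymean [ 736.85 -109.84] [177.04 136.79 1
[... 982 characters left out ...]
51]), (79.88485717773438, 115.90428924560547), 28.127531051635742) capn 12 cap [601.83 257.72] bodymean [631.67 213.15] [174.49 144.44 145.79]
side flask 0.58 [317.3, 251.2, 329.7, 261.1] 73 rect22 (array([575.84,  28.37]), (19.67981719970703, 58.62600326538086), 10.390868186950684) capn 0 cap 0 bodymean [581.8   34.84] [ 27.18 102.66 100.48]
side flask 0.52 [236.9, 207.6, 266.4, 219.9] 344 rect22 (array([474.93, 350.15]), (87.0242919921875, 100.09547424316406), 70.65589904785156) capn 12 cap [434.32 361.98] bodymean [483.1 358.9] [176.31 145.17 145.5 ]
[[   0.     -0.97   -0.26   64.52]
 [   1.      0.     -0.     -0.5 ]
 [   0.     -0.26    0.97 -142.79]
 [   0.      0.      0.      1.  ]]
```

```bash
cat >> h.py <<'E'
from scipy.spatial.transform import Rotation as Ro
YAW=np.radians(14.65); O=np.array([642.,-163.6,0.])
RR=Ro.from_euler("z",YAW).as_matrix()
def rk(x,y,z): return O+RR@np.array([x,y,z])          # rocker -> world
def to_rk(p): return RR.T@(np.asarray(p)-O)
def Rdown(yaw,tilt=0): return (Ro.from_euler("xyz",[np.pi,0,yaw])*Ro.from_rotvec([0,-np.radians(tilt),0])).as_matrix()
def go(pos,R,s=None):
    "turn first, then shift: printed in the tool axes after the turn"
    s=s or r.sense(); R0=Ro.from_euler("xyz",s["tcp_rot"]).as_matrix()
    rv=np.degrees(Ro.from_matrix(R0.T@R).as_rotvec()); t=R.T@(np.asarray(pos)-s["eef_pos"])/10
    print("turn deg",rv,"shift cm",t,"rows",np.ceil(np.linalg.norm(rv)/8.5),np.ceil(np.linalg.norm(t)/5))
E
python3 - <<'E'
from h import *
f=np.load("top0.npz"); p=f["p"]; hsv=cv2.cvtColor(p,cv2.COLOR_RGB2HSV); 
b=((hsv[...,0]>80)&(hsv[...,0]<125)&(hsv[...,1]>60)) # bench blue
for n,(r0,r1,c0,c1) in {"B":(200,248,215,252),"A":(160,195,262,302)}.items():
    m=np.zeros((400,640),bool); m[r0:r1,c0:c1]=1
    red=m&((hsv[...,0]<14)|(hsv[...,0]>165))&(hsv[...,1]>50)&(p[...,0]>110)
    k,l,s,_=cv2.connectedComponentsWithStats(red.astype(np.uint8)); red=l==1+s[1:,4].argmax()
    cap=red&(hsv[...,1]>160); body=red&~cap
    c=flat("top",red,15)[:,:2]; cc=flat("top",cap,12)[:,:2]; 
    rc,sz,t=fit_rect(flat("top",body,15)[:,:2])
    cm=cc.mean(0); d=cm-rc; print(n,red.sum(),fit_rect(c),"body",rc,sz,t,"cap",cm,"heading",np.degrees(np.arctan2(d[1],d[0])))
E
```

```text
B 279 (array([487.13, 355.43]), (46.97504806518555, 67.56493377685547), 73.6189193725586) body [487.13 355.43] (46.97504806518555, 67.56493377685547) 73.6189193725586 cap [nan nan] heading nan
A 258 (array([628.72, 209.58]), (45.01336669921875, 65.07810974121094), 28.26342010498047) body [628.72 209.58] (45.01336669921875, 65.07810974121094) 28.26342010498047 cap [nan nan] heading nan<stdin>:11: RuntimeWarning: Mean of empty slice.
  ret = um.true_divide(
```

```bash
python3 - <<'E'
from h import *
go([461.5,363,110],Rdown(np.radians(165)))
E
```

```text
turn deg [-0.   -0.    0.69] shift cm [-35.93 -15.49  12.13] rows 1.0 9.0
```

>>> move_arm --increments '[{"tx": -4, "ty": -1.72, "tz": 1.35}, {"tx": -4, "ty": -1.72, "tz": 1.35}, {"tx": -4, "ty": -1.72, "tz": 1.35}, {"tx": -4, "ty": -1.72, "tz": 1.35}, {"tx": -4, "ty": -1.72, "tz": 1.35}, {"tx": -4, "ty": -1.72, "tz": 1.35}, {"tx": -4, "ty": -1.72, "tz": 1.35}, {"tx": -4, "ty": -1.72, "tz": 1.35}, {"tx": -4, "ty": -1.72, "tz": 1.35}, {"gripper": 1}, {"gripper": 1}]'

```text
invalid input
```

```bash
cat >> h.py <<'E'
def wray(uv,z,s):
    "wrist pixel (col,row) -> world point on the plane at height z"
    m=r.camera_model("wrist"); H=np.asarray(m["hand_eye"]); R=Ro.from_euler("xyz",s["tcp_rot"]).as_matrix()
    uv=np.atleast_2d(uv); dx=(uv[:,0]-m["cx"])/m["fx"]; dy=(uv[:,1]-m["cy"])/m["fy"]; th=np.hypot(dx,dy)+1e-9
    d=np.stack([np.sin(th)*dx/th,np.sin(th)*dy/th,np.cos(th)],-1)@(R@H[:3,:3]).T
    o=R@H[:3,3]+s["eef_pos"]; return o+d*((z-o[2])/d[:,2])[:,None]
E
python3 - <<'E'
from h import *
s=r.sense(); p,d=r.grab_frame("wrist"); print(s["clock"],s["eef_pos"],s["qpos"],s["tcp_rot"])
cv2.imwrite("pics/w1.png",p[...,::-1])
for q in("flask_a","flask_a_cap"):
    for o in r.place_of(q,"wrist")[:3]: print(q,o, wray([o["location"][1],o["location"][0]],0 if q=="flask_a" else 11,s))
for o in r.cut_out("flask_a","wrist")[:2]:
    v,u=np.nonzero(o["mask"]); P=wray(np.c_[u,v],20,s); print(o["confidence"],o["bbox"],fit_rect(P[:,:2]))
E
```

```text
1.5 [154.51 605.6  231.27] [ 1.32  0.35  1.63  0.    1.16 -0.  ] [-3.14 -0.    2.89]
```

View pics/w1.png

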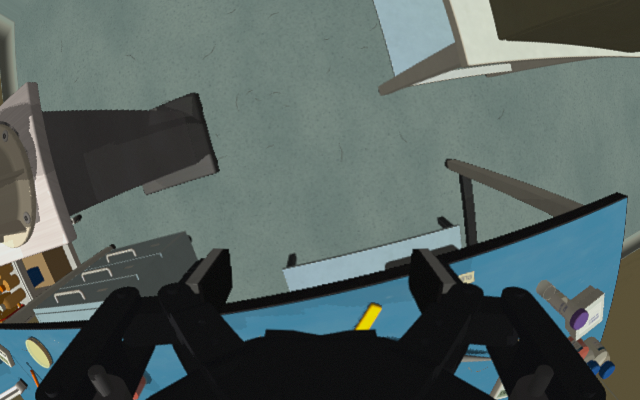

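The move was refused as "invalid input", so the arm hasn't moved. The wrist view still shows the floor and the start pose. I'll retry with every key filled in.

>>> move_arm --increments '[{"tx": -4.0, "ty": -1.72, "tz": 1.35, "rx": 0, "ry": 0, "rz": 0, "gripper": 1}, {"tx": -4.0, "ty": -1.72, "tz": 1.35, "rx": 0, "ry": 0, "rz": 0, "gripper": 1}]'

```text
clock: 1.9
eef_pos: [223.7, 552.7, 204.3]
tcp_rot: [3.14, 0.0, 2.894]
contact_force: [0.7, -0.6, -0.0]
opening: 1.002
```

>>> move_arm --increments '[{"tx": -4.0, "ty": -1.72, "tz": 1.35, "rx": 0, "ry": 0, "rz": 0, "gripper": 1}, {"tx": -4.0, "ty": -1.72, "tz": 1.35, "rx": 0, "ry": 0, "rz": 0, "gripper": 1}, {"tx": -4.0, "ty": -1.72, "tz": 1.35, "rx": 0, "ry": 0, "rz": 0, "gripper": 1}, {"tx": -4.0, "ty": -1.72, "tz": 1.35, "rx": 0, "ry": 0, "rz": 0, "gripper": 1}, {"tx": -4.0, "ty": -1.72, "tz": 1.35, "rx": 0, "ry": 0, "rz": 0, "gripper": 1}, {"tx": -4.0, "ty": -1.72, "tz": 1.35, "rx": 0, "ry": 0, "rz": 0, "gripper": 1}, {"tx": -4.0, "ty": -1.72, "tz": 1.35, "rx": 0, "ry": 0, "rz": 0, "gripper": 1}, {"tx": 0, "ty": 0, "tz": 0, "rx": 0, "ry": 0, "rz": 0, "gripper": 1}, {"tx": 0, "ty": 0, "tz": 0, "rx": 0, "ry": 0, "rz": 0, "gripper": 1}]'

```text
clock: 2.8
eef_pos: [465.6, 365.8, 109.4]
tcp_rot: [-3.141, -0.001, 2.889]
contact_force: [-0.2, 0.7, -0.3]
opening: 0.997
```

```bash
cat > wl.py <<'E'
from h import *
import sys
s=r.sense(); p,d=r.grab_frame("wrist"); print(s["clock"],s["eef_pos"],s["qpos"],s["tcp_rot"])
cv2.imwrite(sys.argv[1],p[...,::-1])
for q in("flask_a","flask_a_cap"):
    for o in r.place_of(q,"wrist")[:3]: print(q,o, wray([o["location"][1],o["location"][0]],0 if q=="flask_a" else 11,s))
for o in r.cut_out("flask_a","wrist")[:2]:
    v,u=np.nonzero(o["mask"]); P=wray(np.c_[u,v],15,s); print(o["confidence"],o["bbox"],fit_rect(P[:,:2]))
E
python3 wl.py pics/w2.png
```

```text
2.8 [465.56 365.78 109.36] [ 0.66  0.44  1.8   0.    0.89 -0.66] [-3.14 -0.    2.89]
flask_a {'location': [212.2, 319.4], 'confidence': 0.69} [[475.82 361.69   0.  ]]
flask_a_cap {'location': [157.0, 319.8], 'confidence': 0.64} [[429.23 374.05  11.  ]]
0.73 [128.9, 381.3, 149.6, 400.0] (array([660.31,  67.12]), (17.810867309570312, 57.603294372558594), 42.28104782104492)
0.57 [288.6, 153.1, 350.6, 278.0] (array([478.82, 359.81]), (51.966880798339844, 104.42996215820312), 73.51902770996094)
```

View pics/w2.png

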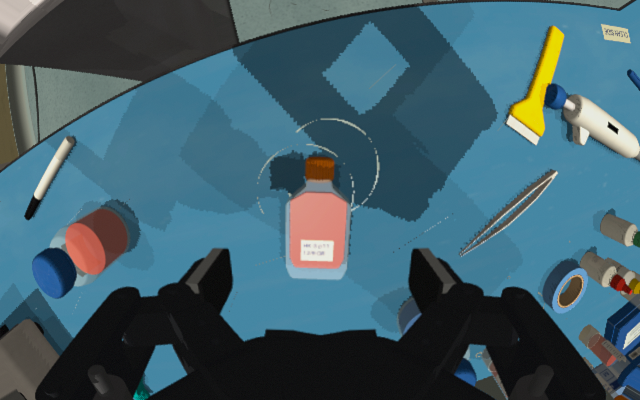

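The flask sits centred between the fingers, cap face at (320,157) and flat end at row 278. Shoulders narrow above row ~205, so I'll grasp near the flask's origin.

>>> move_arm --increments '[{"tx": -1.0, "ty": -0.1, "tz": 3.5, "rx": 0, "ry": 0, "rz": 0, "gripper": 1}, {"tx": 0, "ty": 0, "tz": 3.5, "rx": 0, "ry": 0, "rz": 0, "gripper": 1}, {"tx": 0, "ty": 0, "tz": 2.5, "rx": 0, "ry": 0, "rz": 0, "gripper": 1}, {"tx": 0, "ty": 0, "tz": 1.0, "rx": 0, "ry": 0, "rz": 0, "gripper": 1}, {"tx": 0, "ty": 0, "tz": 0, "rx": 0, "ry": 0, "rz": 0, "gripper": 1}, {"tx": 0, "ty": 0, "tz": 0, "rx": 0, "ry": 0, "rz": 0, "gripper": -1}, {"tx": 0, "ty": 0, "tz": 0, "rx": 0, "ry": 0, "rz": 0, "gripper": -1}, {"tx": 0, "ty": 0, "tz": 0, "rx": 0, "ry": 0, "rz": 0, "gripper": -1}, {"tx": 0, "ty": 0, "tz": 0, "rx": 0, "ry": 0, "rz": 0, "gripper": -1}, {"tx": 0, "ty": 0, "tz": 0, "rx": 0, "ry": 0, "rz": 0, "gripper": -1}, {"tx": 0, "ty": 0, "tz": 0, "rx": 0, "ry": 0, "rz": 0, "gripper": -1}]' --squeeze 40

```text
clock: 4.1
eef_pos: [475.3, 363.9, 6.5]
tcp_rot: [3.14, 0.001, 2.892]
contact_force: [-0.8, -0.1, 6.3]
opening: 0.586
```

>>> move_arm --increments '[{"tx": 0, "ty": 0, "tz": -1.0, "rx": 0, "ry": 0, "rz": 0, "gripper": -1}, {"tx": 0, "ty": 0, "tz": -3, "rx": 0, "ry": 0, "rz": 0, "gripper": -1}, {"tx": 0, "ty": 0, "tz": -4, "rx": 0, "ry": 0, "rz": 0, "gripper": -1}, {"tx": 0, "ty": 0, "tz": -4, "rx": 0, "ry": 0, "rz": 0, "gripper": -1}, {"tx": 0, "ty": 0, "tz": -4, "rx": 0, "ry": 0, "rz": 0, "gripper": -1}, {"tx": 0, "ty": 0, "tz": -4, "rx": 0, "ry": 0, "rz": 0, "gripper": -1}, {"tx": 0, "ty": 0, "tz": 0, "rx": 0, "ry": 0, "rz": 0, "gripper": -1}]'

```text
clock: 4.8
eef_pos: [477.2, 365.2, 212.0]
tcp_rot: [3.133, 0.007, 2.892]
contact_force: [-0.6, 0.6, -0.2]
opening: 0.584
```

```bash
python3 - <<'E'
from h import *
s=r.sense(); print(s["eef_pos"],s["opening"],s["contact_force"],s["wrist_torque"])
go(rk(-110,64,200),Rdown(YAW+np.pi),s)
E
```

```text
[477.21 365.16 212.  ] 0.5835103083519984 [-0.57  0.63 -0.22] [-0.01  0.01  0.03]
turn deg [  0.37   0.5  -28.96] shift cm [  8.43 -48.92   1.2 ] rows 4.0 10.0
```

>>> move_arm --increments '[{"tx": 0, "ty": 0, "tz": 0, "rx": 0, "ry": 0, "rz": -7.24, "gripper": -1}, {"tx": 0, "ty": 0, "tz": 0, "rx": 0, "ry": 0, "rz": -7.24, "gripper": -1}, {"tx": 0, "ty": 0, "tz": 0, "rx": 0, "ry": 0, "rz": -7.24, "gripper": -1}, {"tx": 0, "ty": 0, "tz": 0, "rx": 0, "ry": 0, "rz": -7.24, "gripper": -1}, {"tx": 0.7, "ty": -4.07, "tz": 0, "rx": 0, "ry": 0, "rz": 0, "gripper": -1}, {"tx": 0.7, "ty": -4.07, "tz": 0, "rx": 0, "ry": 0, "rz": 0, "gripper": -1}, {"tx": 0.7, "ty": -4.07, "tz": 0, "rx": 0, "ry": 0, "rz": 0, "gripper": -1}, {"tx": 0.7, "ty": -4.07, "tz": 0, "rx": 0, "ry": 0, "rz": 0, "gripper": -1}, {"tx": 0.7, "ty": -4.07, "tz": 0, "rx": 0, "ry": 0, "rz": 0, "gripper": -1}, {"tx": 0.7, "ty": -4.07, "tz": 0, "rx": 0, "ry": 0, "rz": 0, "gripper": -1}]'

```text
clock: 5.8
eef_pos: [495.1, 114.6, 204.9]
tcp_rot: [-3.142, 0.0, -2.886]
contact_force: [0.0, -0.4, -1.8]
opening: 0.58
```

>>> move_arm --increments '[{"tx": 0.7, "ty": -4.07, "tz": 0, "rx": 0, "ry": 0, "rz": 0, "gripper": -1}, {"tx": 0.7, "ty": -4.07, "tz": 0, "rx": 0, "ry": 0, "rz": 0, "gripper": -1}, {"tx": 0.7, "ty": -4.07, "tz": 0, "rx": 0, "ry": 0, "rz": 0, "gripper": -1}, {"tx": 0.7, "ty": -4.07, "tz": 0, "rx": 0, "ry": 0, "rz": 0, "gripper": -1}, {"tx": 0.7, "ty": -4.07, "tz": 0, "rx": 0, "ry": 0, "rz": 0, "gripper": -1}, {"tx": 0.7, "ty": -4.07, "tz": 0, "rx": 0, "ry": 0, "rz": 0, "gripper": -1}, {"tx": 0, "ty": 0, "tz": 0, "rx": 0, "ry": 0, "rz": 0, "gripper": -1}, {"tx": 0, "ty": 0, "tz": 0, "rx": 0, "ry": 0, "rz": 0, "gripper": -1}]'

```text
clock: 6.6
eef_pos: [516.2, -131.3, 204.7]
tcp_rot: [3.141, -0.0, -2.888]
contact_force: [0.3, 0.6, 0.3]
opening: 0.58
```

```bash
python3 - <<'E'
from h import *
s=r.sense(); print(s["eef_pos"],s["qpos"],to_rk(s["eef_pos"]),s["tcp_rot"],s["opening"],s["contact_force"])
go(rk(-100,64,155),Rdown(YAW+np.pi),s)
p,d=r.grab_frame("wrist"); cv2.imwrite("pics/w3.png",p[...,::-1])
for o in r.place_of("lane_2","wrist")[:4]: print(o,to_rk(wray(o["location"][::-1],140,s)[0]))
for o in r.place_of("gate_hinge","wrist")[:1]: print(o,to_rk(wray(o["location"][::-1],160,s)[0]))
E
```

```text
[ 516.2  -131.32  204.68] [-0.25  0.24  1.86  0.    1.05 -2.08] [-113.54   63.05  204.68] [ 3.14 -0.   -2.89] 0.5801933809252684 [0.27 0.57 0.27]
turn deg [ 0.02 -0.02 -0.14] shift cm [-1.35  0.1   4.97] rows 1.0 2.0
{'location': [325.9, 177.5], 'confidence': 0.91} [ -8.38 -67.18 140.  ]
{'location': [329.1, 127.1], 'confidence': 0.4} [   6.05 -129.88  140.  ]
{'location': [330.0, 125.3], 'confidence': 0.75} [ -10.18 -114.04  160.  ]
```

View pics/w3.png

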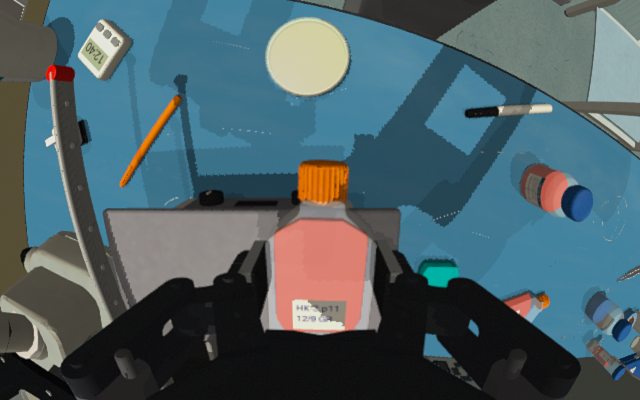

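The flask is held squarely, with its cap at (323,180). The apron's front corners show at about (105,210) and (400,209). I'll check the lateral calibration with those while lowering.

>>> move_arm --increments '[{"tx": -0.7, "ty": 0.1, "tz": 2, "rx": 0, "ry": 0, "rz": 0, "gripper": -1}, {"tx": -0.7, "ty": 0, "tz": 2, "rx": 0, "ry": 0, "rz": 0, "gripper": -1}, {"tx": 0, "ty": 0, "tz": 1, "rx": 0, "ry": 0, "rz": 0, "gripper": -1}, {"tx": 0, "ty": 0, "tz": 0, "rx": 0, "ry": 0, "rz": 0, "gripper": -1}, {"tx": 0, "ty": 0, "tz": 0, "rx": 0, "ry": 0, "rz": 0, "gripper": -1}]'

```text
clock: 7.25
eef_pos: [529.9, -125.6, 155.1]
tcp_rot: [3.142, -0.0, -2.885]
contact_force: [-0.6, 0.4, -1.0]
opening: 0.579
```

```bash
python3 - <<'E'
from h import *
s=r.sense(); print(s["clock"],s["eef_pos"],to_rk(s["eef_pos"]),s["tcp_rot"],s["contact_force"])
s0=dict(eef_pos=np.array([516.2,-131.32,204.68]),tcp_rot=[3.1415,0,-2.888])
print([to_rk(a) for a in wray([[400,209],[105,210]],140,s0)])
go(rk(-43,64,149),Rdown(YAW+np.pi),s)
ims=[]
for c,(a,b,e,f) in {"side":(200,320,300,460),"top":(130,230,360,480)}.items():
    p,d=r.grab_frame(c); np.savez(c+"1.npz",p=p,d=d); ims.append(cv2.resize(p[a:b,e:f,::-1],(480,int(480*(b-a)/(f-e))),interpolation=2))
h=max(i.shape[0] for i in ims); ims=[cv2.copyMakeBorder(i,0,h-i.shape[0],0,0,0) for i in ims]
v=np.hstack(ims); cv2.imwrite("pics/st1.png",cv2.resize(v,(800,int(v.shape[0]*800/960))))
E
```

```text
7.25 [ 529.93 -125.65  155.14] [-98.82  65.06 155.14] [ 3.14 -0.   -2.89] [-0.57  0.38 -0.98]
[array([-118.58,  118.82,  140.  ]), array([-117.26, -118.58,  140.  ])]
turn deg [ 0.   -0.01  0.05] shift cm [-5.58 -0.11  0.61] rows 1.0 2.0
```

View pics/st1.png

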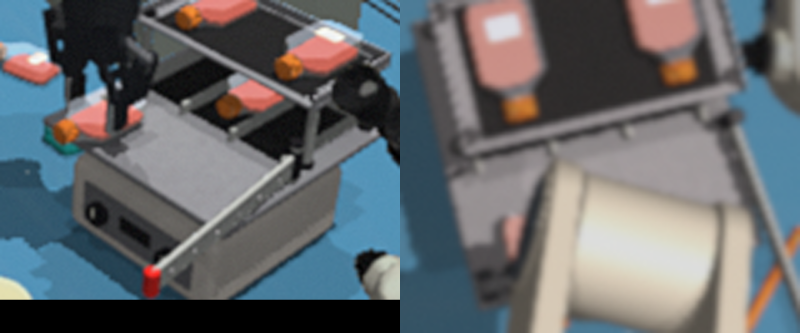

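The side and top views show the flask over the left end of the apron, with lane 2 ahead of it. The apron corners come out symmetric about y=0, so the lateral frame is good. I'll insert now.

>>> move_arm --increments '[{"tx": -0.5, "ty": -0.1, "tz": 0.5, "rx": 0, "ry": 0, "rz": 0, "gripper": -1}, {"tx": -1.5, "ty": 0, "tz": 0.1, "rx": 0, "ry": 0, "rz": 0, "gripper": -1}, {"tx": -1.5, "ty": 0, "tz": 0, "rx": 0, "ry": 0, "rz": 0, "gripper": -1}, {"tx": -1.5, "ty": 0, "tz": 0, "rx": 0, "ry": 0, "rz": 0, "gripper": -1}, {"tx": -0.6, "ty": 0, "tz": 0, "rx": 0, "ry": 0, "rz": 0, "gripper": -1}, {"tx": 0, "ty": 0, "tz": 0, "rx": 0, "ry": 0, "rz": 0, "gripper": -1}, {"tx": 0, "ty": 0, "tz": 0, "rx": 0, "ry": 0, "rz": 0, "gripper": -1}]'

```text
clock: 8.05
eef_pos: [584.2, -112.7, 148.5]
tcp_rot: [3.141, -0.001, -2.886]
contact_force: [0.1, -0.0, -1.2]
opening: 0.58
```

```bash
python3 - <<'E'
from h import *
s=r.sense(); print(s["clock"],s["eef_pos"],to_rk(s["eef_pos"]),s["tcp_rot"],s["contact_force"],s["wrist_torque"],s["opening"])
E
```

```text
8.05 [ 584.17 -112.73  148.48] [-43.09  63.84 148.48] [ 3.14 -0.   -2.89] [ 0.08 -0.03 -1.21] [-0.06  0.01 -0.01] 0.5797202543390778
```

>>> move_arm --increments '[{"tx": 0, "ty": 0, "tz": 0.1, "rx": 0, "ry": 0, "rz": 0, "gripper": -1}, {"tx": 0, "ty": 0, "tz": 0.1, "rx": 0, "ry": 0, "rz": 0, "gripper": -1}, {"tx": 0, "ty": 0, "tz": 0, "rx": 0, "ry": 0, "rz": 0, "gripper": 0.45}, {"tx": 0, "ty": 0, "tz": 0, "rx": 0, "ry": 0, "rz": 0, "gripper": 0.45}, {"tx": 0, "ty": 0, "tz": 0, "rx": 0, "ry": 0, "rz": 0, "gripper": 0.45}, {"tx": 0, "ty": 0, "tz": 0, "rx": 0, "ry": 0, "rz": 0, "gripper": 0.45}, {"tx": 0, "ty": 0, "tz": -1.5, "rx": 0, "ry": 0, "rz": 0, "gripper": 0.45}, {"tx": 0, "ty": 0, "tz": -3, "rx": 0, "ry": 0, "rz": 0, "gripper": 0.45}, {"tx": 0, "ty": 0, "tz": -3, "rx": 0, "ry": 0, "rz": 0, "gripper": 0.45}, {"tx": 0, "ty": 0, "tz": 0, "rx": 0, "ry": 0, "rz": 0, "gripper": 0.45}, {"tx": 0, "ty": 0, "tz": 0, "rx": 0, "ry": 0, "rz": 0, "gripper": 0.45}]'

```text
clock: 9.15
eef_pos: [585.0, -113.0, 223.3]
tcp_rot: [-3.141, 0.002, -2.886]
contact_force: [-1.3, -0.0, -0.2]
opening: 0.728
```

```bash
python3 wl.py pics/w4.png; python3 - <<'E'
from h import *
s=r.sense(); print(s["opening"],s["contact_force"])
go([625.5-2*.47,221.5+2*.88,130],Rdown(np.radians(118)),s)
E
```

```text
9.15 [ 584.99 -112.98  223.26] [-0.19  0.31  1.71 -0.    1.12 -2.02] [-3.14  0.   -2.89]
flask_a {'location': [258.9, 522.5], 'confidence': 0.83} [[624.49 217.58   0.  ]]
flask_a {'location': [379.1, 154.8], 'confidence': 0.83} [[1039.03 -325.64    0.  ]]
flask_a {'location': [240.7, 429.6], 'confidence': 0.83} [[630.79  47.63   0.  ]]
flask_a_cap {'location': [144.8, 318.9], 'confidence': 0.6} [[ 548.5  -125.67   11.  ]]
0.91 [497.0, 243.0, 553.7, 290.5] (array([626.59, 218.83]), (64.81011962890625, 113.12734985351562), 25.869543075561523)
0.8 [283.8, 141.7, 357.6, 281.6] (array([ 632.68, -101.87]), (175.09439086914062, 89.90245819091797), 14.631966590881348)
0.7230870744362929 [-0.53 -0.03 -0.05]
turn deg [-0.03 -0.12 76.65] shift cm [27.75 19.38  9.08] rows 10.0 8.0
```

View pics/w4.png

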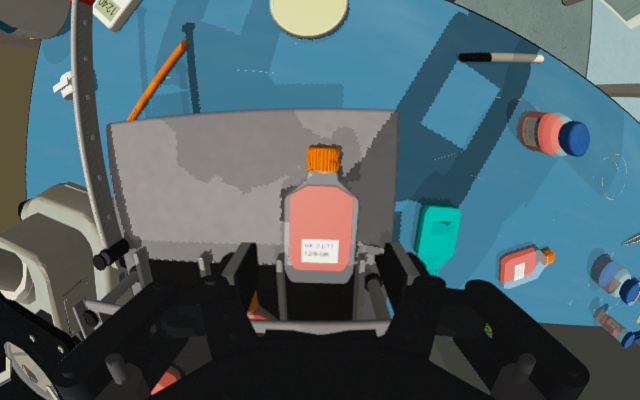

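Flask B lies with its flat end (row 280) past the rail mouths at columns 283 and 367, so it's in the left lane. Next is flask A: back off, rotate and fly over.

>>> move_arm --increments '[{"tx": 4, "ty": 0, "tz": -2, "rx": 0, "ry": 0, "rz": 0, "gripper": 1}, {"tx": 4, "ty": 0, "tz": -2, "rx": 0, "ry": 0, "rz": 0, "gripper": 1}, {"tx": 0, "ty": 0, "tz": 0, "rx": 0, "ry": 0, "rz": 8.5, "gripper": 1}, {"tx": 0, "ty": 0, "tz": 0, "rx": 0, "ry": 0, "rz": 8.5, "gripper": 1}, {"tx": 0, "ty": 0, "tz": 0, "rx": 0, "ry": 0, "rz": 8.5, "gripper": 1}, {"tx": 0, "ty": 0, "tz": 0, "rx": 0, "ry": 0, "rz": 8.5, "gripper": 1}, {"tx": 0, "ty": 0, "tz": 0, "rx": 0, "ry": 0, "rz": 8.5, "gripper": 1}, {"tx": 0, "ty": 0, "tz": 0, "rx": 0, "ry": 0, "rz": 8.5, "gripper": 1}, {"tx": 0, "ty": 0, "tz": 0, "rx": 0, "ry": 0, "rz": 8.5, "gripper": 1}, {"tx": 0, "ty": 0, "tz": 0, "rx": 0, "ry": 0, "rz": 8.5, "gripper": 1}, {"tx": 0, "ty": 0, "tz": 0, "rx": 0, "ry": 0, "rz": 8.5, "gripper": 1}]'

```text
clock: 10.45
eef_pos: [506.6, -133.0, 260.9]
tcp_rot: [-3.14, -0.001, 2.056]
contact_force: [0.5, -0.1, -0.3]
opening: 0.998
```

>>> move_arm --increments '[{"tx": 3.23, "ty": 3.38, "tz": 1.4, "rx": 0, "ry": 0, "rz": 0, "gripper": 1}, {"tx": 3.23, "ty": 3.38, "tz": 1.4, "rx": 0, "ry": 0, "rz": 0, "gripper": 1}, {"tx": 3.23, "ty": 3.38, "tz": 1.4, "rx": 0, "ry": 0, "rz": 0, "gripper": 1}, {"tx": 3.23, "ty": 3.38, "tz": 1.4, "rx": 0, "ry": 0, "rz": 0, "gripper": 1}, {"tx": 3.23, "ty": 3.38, "tz": 1.4, "rx": 0, "ry": 0, "rz": 0, "gripper": 1}, {"tx": 3.23, "ty": 3.38, "tz": 1.4, "rx": 0, "ry": 0, "rz": 0, "gripper": 1}, {"tx": 3.23, "ty": 3.38, "tz": 1.4, "rx": 0, "ry": 0, "rz": 0, "gripper": 1}, {"tx": 3.23, "ty": 3.38, "tz": 1.4, "rx": 0, "ry": 0, "rz": 0, "gripper": 1}, {"tx": 0, "ty": 0, "tz": 3, "rx": 0, "ry": 0, "rz": 0, "gripper": 1}, {"tx": 0, "ty": 0, "tz": 0, "rx": 0, "ry": 0, "rz": 0, "gripper": 1}, {"tx": 0, "ty": 0, "tz": 0, "rx": 0, "ry": 0, "rz": 0, "gripper": 1}]'

```text
clock: 11.55
eef_pos: [622.5, 221.6, 118.8]
tcp_rot: [-3.138, -0.0, 2.062]
contact_force: [-0.7, 0.0, 1.2]
opening: 1.002
```

```bash
python3 wl.py pics/w5.png
```

```text
11.55 [622.52 221.6  118.84] [ 0.34  0.52  1.64 -0.    0.98 -0.15] [-3.14 -0.    2.06]
flask_a {'location': [198.6, 326.7], 'confidence': 0.82} [[628.37 222.91   0.  ]]
flask_a {'location': [334.1, 246.4], 'confidence': 0.6} [[624.24  49.11   0.  ]]
0.62 [218.3, 308.5, 269.7, 341.9] (array([616.89,  67.69]), (50.2827033996582, 32.02467727661133), 12.594503402709961)
0.56 [293.8, 141.6, 357.9, 265.3] (array([628.19, 220.25]), (53.370182037353516, 104.7131118774414), 26.545658111572266)
```

>>> move_arm --increments '[{"tx": 0, "ty": 0.54, "tz": 3.5, "rx": 0, "ry": 0, "rz": 1.5, "gripper": 1}, {"tx": 0, "ty": 0, "tz": 3.5, "rx": 0, "ry": 0, "rz": 0, "gripper": 1}, {"tx": 0, "ty": 0, "tz": 3, "rx": 0, "ry": 0, "rz": 0, "gripper": 1}, {"tx": 0, "ty": 0, "tz": 1.2, "rx": 0, "ry": 0, "rz": 0, "gripper": 1}, {"tx": 0, "ty": 0, "tz": 0, "rx": 0, "ry": 0, "rz": 0, "gripper": 1}, {"tx": 0, "ty": 0, "tz": 0, "rx": 0, "ry": 0, "rz": 0, "gripper": -1}, {"tx": 0, "ty": 0, "tz": 0, "rx": 0, "ry": 0, "rz": 0, "gripper": -1}, {"tx": 0, "ty": 0, "tz": 0, "rx": 0, "ry": 0, "rz": 0, "gripper": -1}, {"tx": 0, "ty": 0, "tz": 0, "rx": 0, "ry": 0, "rz": 0, "gripper": -1}, {"tx": 0, "ty": 0, "tz": 0, "rx": 0, "ry": 0, "rz": 0, "gripper": -1}, {"tx": 0, "ty": 0, "tz": 0, "rx": 0, "ry": 0, "rz": 0, "gripper": -1}]' --squeeze 40

```text
clock: 12.85
eef_pos: [629.6, 225.2, 9.9]
tcp_rot: [3.139, 0.0, 2.036]
contact_force: [-0.8, -1.2, 6.3]
opening: 0.579
```

>>> move_arm --increments '[{"tx": 0, "ty": 0, "tz": -1, "rx": 0, "ry": 0, "rz": 0, "gripper": -1}, {"tx": 0, "ty": 0, "tz": -3, "rx": 0, "ry": 0, "rz": 0, "gripper": -1}, {"tx": 0, "ty": 0, "tz": -4, "rx": 0, "ry": 0, "rz": 0, "gripper": -1}, {"tx": 0, "ty": 0, "tz": -4, "rx": 0, "ry": 0, "rz": 0, "gripper": -1}, {"tx": 0, "ty": 0, "tz": -4, "rx": 0, "ry": 0, "rz": 0, "gripper": -1}, {"tx": 0, "ty": 0, "tz": -4, "rx": 0, "ry": 0, "rz": 0, "gripper": -1}, {"tx": 0, "ty": 0, "tz": -3, "rx": 0, "ry": 0, "rz": 0, "gripper": -1}, {"tx": 0, "ty": 0, "tz": 0, "rx": 0, "ry": 0, "rz": 0, "gripper": -1}, {"tx": 0, "ty": 0, "tz": 0, "rx": 0, "ry": 0, "rz": 0, "gripper": -1}]'

```text
clock: 13.75
eef_pos: [628.5, 224.9, 239.2]
tcp_rot: [3.14, 0.0, 2.036]
contact_force: [-0.4, -0.1, -1.4]
opening: 0.578
```

```bash
python3 - <<'E'
from h import *
s=r.sense(); print(s["eef_pos"],s["opening"],s["contact_force"])
go([480,120,230],Ro.from_euler("xyz",s["tcp_rot"]).as_matrix(),s)
E
```

```text
[628.46 224.89 239.2 ] 0.5781012839944893 [-0.41 -0.11 -1.37]
turn deg [0. 0. 0.] shift cm [ -2.72 -17.98   0.88] rows 0.0 4.0
```

>>> move_arm --increments '[{"tx": -0.68, "ty": -4.5, "tz": 0.2, "rx": 0, "ry": 0, "rz": 0, "gripper": -1}, {"tx": -0.68, "ty": -4.5, "tz": 0.2, "rx": 0, "ry": 0, "rz": 0, "gripper": -1}, {"tx": -0.68, "ty": -4.5, "tz": 0.2, "rx": 0, "ry": 0, "rz": 0, "gripper": -1}, {"tx": -0.68, "ty": -4.5, "tz": 0.2, "rx": 0, "ry": 0, "rz": 0, "gripper": -1}, {"tx": 0, "ty": 0, "tz": 0, "rx": 0, "ry": 0, "rz": -8, "gripper": -1}, {"tx": 0, "ty": 0, "tz": 0, "rx": 0, "ry": 0, "rz": -8, "gripper": -1}, {"tx": 0, "ty": 0, "tz": 0, "rx": 0, "ry": 0, "rz": -8, "gripper": -1}, {"tx": 0, "ty": 0, "tz": 0, "rx": 0, "ry": 0, "rz": -8, "gripper": -1}, {"tx": 0, "ty": 0, "tz": 0, "rx": 0, "ry": 0, "rz": -8, "gripper": -1}, {"tx": 0, "ty": 0, "tz": 0, "rx": 0, "ry": 0, "rz": -8, "gripper": -1}, {"tx": 0, "ty": 0, "tz": 0, "rx": 0, "ry": 0, "rz": -8, "gripper": -1}]'

```text
clock: 14.85
eef_pos: [478.5, 119.5, 228.4]
tcp_rot: [-3.141, -0.003, 3.019]
contact_force: [-1.2, -0.2, -0.9]
opening: 0.576
```

>>> move_arm --increments '[{"tx": 0, "ty": 0, "tz": 0, "rx": 0, "ry": 0, "rz": -8, "gripper": -1}, {"tx": 0, "ty": 0, "tz": 0, "rx": 0, "ry": 0, "rz": -8, "gripper": -1}, {"tx": 0, "ty": 0, "tz": 0, "rx": 0, "ry": 0, "rz": -6, "gripper": -1}, {"tx": 0.31, "ty": -4.74, "tz": 0, "rx": 0, "ry": 0, "rz": 0, "gripper": -1}, {"tx": 0.31, "ty": -4.74, "tz": 0, "rx": 0, "ry": 0, "rz": 0, "gripper": -1}, {"tx": 0.31, "ty": -4.74, "tz": 0, "rx": 0, "ry": 0, "rz": 0, "gripper": -1}, {"tx": 0.31, "ty": -4.74, "tz": 0, "rx": 0, "ry": 0, "rz": 0, "gripper": -1}, {"tx": 0.31, "ty": -4.74, "tz": 0, "rx": 0, "ry": 0, "rz": 0, "gripper": -1}, {"tx": 0.31, "ty": -4.74, "tz": 0, "rx": 0, "ry": 0, "rz": 0, "gripper": -1}, {"tx": 0.31, "ty": -4.74, "tz": 0, "rx": 0, "ry": 0, "rz": 0, "gripper": -1}, {"tx": 0.31, "ty": -4.74, "tz": 0, "rx": 0, "ry": 0, "rz": 0, "gripper": -1}, {"tx": 0, "ty": 0, "tz": 0, "rx": 0, "ry": 0, "rz": 0, "gripper": -1}]'

```text
clock: 16.05
eef_pos: [551.4, -258.3, 228.1]
tcp_rot: [-3.141, -0.002, -2.89]
contact_force: [-0.1, 0.2, -1.3]
opening: 0.577
```

```bash
python3 - <<'E'
from h import *
s=r.sense(); print(s["eef_pos"],s["qpos"],to_rk(s["eef_pos"]),s["tcp_rot"],s["opening"],s["contact_force"])
go(rk(-100,-64,158),Rdown(YAW+np.pi),s)
p,d=r.grab_frame("wrist"); cv2.imwrite("pics/w6.png",p[...,::-1])
for q,z in(("gate_end",160),("gate_hinge",160),("lane_0",140)):
    for o in r.place_of(q,"wrist")[:2]: print(q,o,to_rk(wray(o["location"][::-1],z,s)[0]))
E
```

```text
[ 551.35 -258.25  228.13] [-0.44  0.33  1.67 -0.    1.14 -2.26] [-111.64  -68.65  228.13] [-3.14 -0.   -2.89] 0.5772109293971858 [-0.1   0.24 -1.3 ]
turn deg [-0.04 -0.09 -0.21] shift cm [-1.16  0.46  7.01] rows 1.0 2.0
gate_end {'location': [46.0, 217.4], 'confidence': 0.58} [-234.08 -141.3   160.  ]
gate_hinge {'location': [330.1, 265.9], 'confidence': 0.64} [  -7.88 -116.63  160.  ]
```

View pics/w6.png

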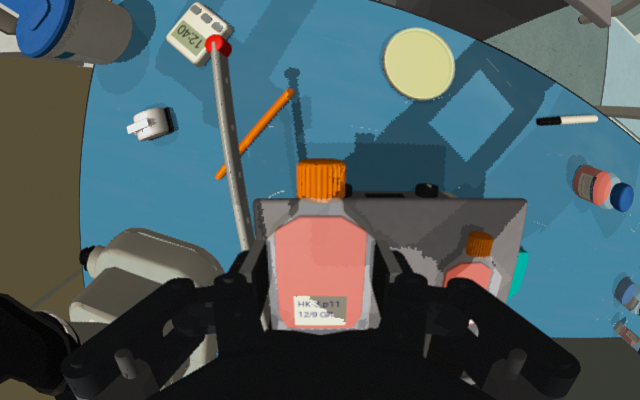

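Flask A is held squarely. The gate runs from (245,230) to its red end at (217,46), an angle of about 1.70. Flask B is at (470,270). I'll lower and insert at lane 0.

>>> move_arm --increments '[{"tx": -0.58, "ty": 0.46, "tz": 3.5, "rx": 0, "ry": 0, "rz": -0.2, "gripper": -1}, {"tx": -0.58, "ty": 0, "tz": 2.5, "rx": 0, "ry": 0, "rz": 0, "gripper": -1}, {"tx": 0, "ty": 0, "tz": 1.0, "rx": 0, "ry": 0, "rz": 0, "gripper": -1}, {"tx": 0, "ty": 0, "tz": 0, "rx": 0, "ry": 0, "rz": 0, "gripper": -1}, {"tx": 0, "ty": 0, "tz": 0, "rx": 0, "ry": 0, "rz": 0, "gripper": -1}]'

```text
clock: 16.75
eef_pos: [561.9, -245.6, 160.6]
tcp_rot: [-3.141, 0.0, -2.882]
contact_force: [-0.1, -0.9, -0.6]
opening: 0.578
```

```bash
python3 - <<'E'
from h import *
s=r.sense(); print(s["clock"],s["eef_pos"],to_rk(s["eef_pos"]),s["contact_force"])
go(rk(-43,-64,152),Rdown(YAW+np.pi),s)
E
```

```text
16.75 [ 561.88 -245.59  160.62] [-98.25 -59.06 160.62] [-0.09 -0.88 -0.62]
turn deg [-0.02  0.02  0.24] shift cm [-5.53 -0.49  0.86] rows 1.0 2.0
```

>>> move_arm --increments '[{"tx": -0.5, "ty": -0.5, "tz": 0.6, "rx": 0, "ry": 0, "rz": 0.2, "gripper": -1}, {"tx": 0, "ty": 0, "tz": 0.2, "rx": 0, "ry": 0, "rz": 0, "gripper": -1}, {"tx": 0, "ty": 0, "tz": 0, "rx": 0, "ry": 0, "rz": 0, "gripper": -1}, {"tx": 0, "ty": 0, "tz": 0, "rx": 0, "ry": 0, "rz": 0, "gripper": -1}]'

```text
clock: 17.15
eef_pos: [567.7, -249.6, 152.0]
tcp_rot: [-3.142, 0.0, -2.886]
contact_force: [0.5, -0.2, -0.5]
opening: 0.578
```

```bash
python3 - <<'E'
from h import *
s=r.sense(); print(s["clock"],s["eef_pos"],to_rk(s["eef_pos"]),s["contact_force"])
go(rk(-43,-64,152),Rdown(YAW+np.pi),s)
E
```

```text
17.15 [ 567.73 -249.63  151.96] [-93.61 -64.45 151.96] [ 0.51 -0.17 -0.48]
turn deg [-0.    0.   -0.01] shift cm [-5.06  0.05 -0.  ] rows 1.0 2.0
```

>>> move_arm --increments '[{"tx": -1.5, "ty": 0.04, "tz": 0, "rx": 0, "ry": 0, "rz": 0, "gripper": -1}, {"tx": -1.5, "ty": 0, "tz": 0, "rx": 0, "ry": 0, "rz": 0, "gripper": -1}, {"tx": -1.5, "ty": 0, "tz": 0, "rx": 0, "ry": 0, "rz": 0, "gripper": -1}, {"tx": -0.5, "ty": 0, "tz": 0, "rx": 0, "ry": 0, "rz": 0, "gripper": -1}, {"tx": 0, "ty": 0, "tz": 0, "rx": 0, "ry": 0, "rz": 0, "gripper": -1}, {"tx": 0, "ty": 0, "tz": 0, "rx": 0, "ry": 0, "rz": 0, "gripper": -1}, {"tx": 0, "ty": 0, "tz": 0.1, "rx": 0, "ry": 0, "rz": 0, "gripper": -1}, {"tx": 0, "ty": 0, "tz": 0.1, "rx": 0, "ry": 0, "rz": 0, "gripper": -1}, {"tx": 0, "ty": 0, "tz": 0, "rx": 0, "ry": 0, "rz": 0, "gripper": -1}]'

```text
clock: 18.05
eef_pos: [615.7, -236.7, 150.0]
tcp_rot: [3.142, -0.0, -2.886]
contact_force: [-0.5, -0.2, 0.6]
opening: 0.579
```

>>> move_arm --increments '[{"tx": 0, "ty": 0, "tz": 0, "rx": 0, "ry": 0, "rz": 0, "gripper": 0.32}, {"tx": 0, "ty": 0, "tz": 0, "rx": 0, "ry": 0, "rz": 0, "gripper": 0.32}, {"tx": 0, "ty": 0, "tz": 0, "rx": 0, "ry": 0, "rz": 0, "gripper": 0.32}, {"tx": 0, "ty": 0, "tz": 0, "rx": 0, "ry": 0, "rz": 0, "gripper": 0.32}, {"tx": 0, "ty": 0, "tz": -1.5, "rx": 0, "ry": 0, "rz": 0, "gripper": 0.32}, {"tx": 0, "ty": 0, "tz": -3, "rx": 0, "ry": 0, "rz": 0, "gripper": 0.32}, {"tx": 0, "ty": 0, "tz": -3, "rx": 0, "ry": 0, "rz": 0, "gripper": 0.32}, {"tx": 0, "ty": 0, "tz": 0, "rx": 0, "ry": 0, "rz": 0, "gripper": 0.32}, {"tx": 0, "ty": 0, "tz": 0, "rx": 0, "ry": 0, "rz": 0, "gripper": 0.32}]'

```text
clock: 18.95
eef_pos: [616.6, -236.7, 226.5]
tcp_rot: [-3.14, 0.002, -2.886]
contact_force: [-0.8, 0.1, -0.7]
opening: 0.659
```

```bash
python3 - <<'E'
from h import *
s=r.sense(); print(s["clock"],s["eef_pos"],to_rk(s["eef_pos"]),s["opening"],s["contact_force"])
p,d=r.grab_frame("wrist"); cv2.imwrite("pics/w7.png",p[...,::-1])
for q,z in(("flask_a",140),("flask_a_cap",151),("gate_end",160),("gate_hinge",160),("lane_0",140)):
    for o in r.place_of(q,"wrist")[:4]: print(q,round(o["confidence"],2),o["location"],to_rk(wray(o["location"][::-1],z,s)[0]))
E
```

```text
18.95 [ 616.57 -236.67  226.52] [-43.09 -64.26 226.52] 0.659481489693802 [-0.85  0.07 -0.67]
flask_a 0.9 [207.0, 471.8] [-43.35  61.18 140.  ]
flask_a 0.84 [234.5, 505.0] [-17.47 101.25 140.  ]
flask_a 0.62 [210.0, 323.2] [-41.   -63.22 140.  ]
flask_a 0.62 [328.8, 385.4] [ 74.97  -4.55 140.  ]
flask_a_cap 0.56 [147.9, 485.9] [-94.01  62.88 151.  ]
gate_hinge 0.91 [254.3, 255.4] [ -12.   -114.14  160.  ]
gate_hinge 0.72 [375.3, 483.7] [140.37 111.27 160.  ]
lane_0 0.77 [249.3, 400.1] [ -7.22   0.28 140.  ]
```

View pics/w7.png

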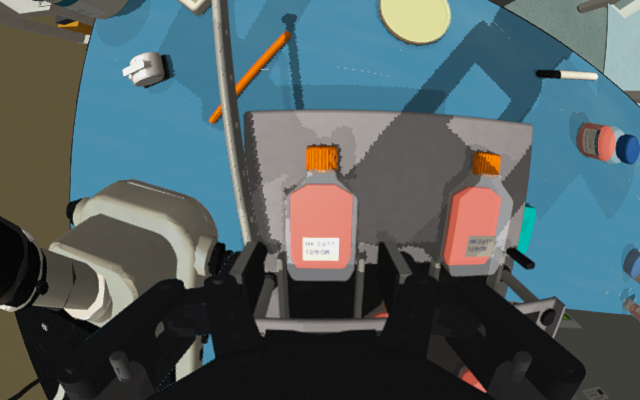

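Both flasks are in their lane mouths: origins near x=-42, y=-63 and +61, and flask C undisturbed. I'll back off, close the fingers and tilt forward to push.

>>> move_arm --increments '[{"tx": 4, "ty": 0, "tz": -1, "rx": 0, "ry": 0, "rz": 0, "gripper": -1}, {"tx": 4.5, "ty": 0, "tz": -1, "rx": 0, "ry": 0, "rz": 0, "gripper": -1}, {"tx": 4.5, "ty": 0, "tz": 0, "rx": 0, "ry": 0, "rz": 0, "gripper": -1}, {"tx": 0, "ty": 0, "tz": 0, "rx": 0, "ry": -8.4, "rz": 0, "gripper": -1}, {"tx": 0, "ty": 0, "tz": 0, "rx": 0, "ry": -8.4, "rz": 0, "gripper": -1}, {"tx": 0, "ty": 0, "tz": 0, "rx": 0, "ry": -8.4, "rz": 0, "gripper": -1}, {"tx": 0, "ty": 0, "tz": 0, "rx": 0, "ry": -8.4, "rz": 0, "gripper": -1}, {"tx": 0, "ty": 0, "tz": 0, "rx": 0, "ry": -8.4, "rz": 0, "gripper": -1}, {"tx": 0, "ty": 0, "tz": 0, "rx": 0, "ry": -8, "rz": 0, "gripper": -1}, {"tx": 0, "ty": 0, "tz": 0, "rx": 0, "ry": 0, "rz": 0, "gripper": -1}, {"tx": 0, "ty": 0, "tz": 0, "rx": 0, "ry": 0, "rz": 0, "gripper": -1}, {"tx": 0, "ty": 0, "tz": 0, "rx": 0, "ry": 0, "rz": 0, "gripper": -1}]'

```text
clock: 20.45
eef_pos: [528.8, -231.6, 310.6]
tcp_rot: [3.114, 0.721, -2.988]
contact_force: [-0.8, -1.2, 0.4]
opening: -0.001
```

```bash
python3 - <<'E'
from h import *
s=r.sense(); print(s["clock"],s["eef_pos"],to_rk(s["eef_pos"]),s["qpos"],s["opening"])
go(rk(-125,-64,170),Rdown(YAW+np.pi,50),s)
E
```

```text
20.45 [ 528.77 -231.64  310.6 ] [-126.75  -37.19  310.6 ] [-0.74  0.02  2.07  0.86  0.78 -3.02] -0.001426399756804426
turn deg [-2.58 -8.64 -4.21] shift cm [10.66 -2.68  9.17] rows 2.0 3.0
```

Joint 6 hit its limit in this wrist pose. I'll turn half round about the tool axis, which is symmetric for the closed fingers.

>>> move_arm --increments '[{"tx": 0, "ty": 0, "tz": 0, "rx": 0, "ry": 0, "rz": 8.5, "gripper": -1}, {"tx": 0, "ty": 0, "tz": 0, "rx": 0, "ry": 0, "rz": 8.5, "gripper": -1}, {"tx": 0, "ty": 0, "tz": 0, "rx": 0, "ry": 0, "rz": 8.5, "gripper": -1}, {"tx": 0, "ty": 0, "tz": 0, "rx": 0, "ry": 0, "rz": 8.5, "gripper": -1}, {"tx": 0, "ty": 0, "tz": 0, "rx": 0, "ry": 0, "rz": 8.5, "gripper": -1}, {"tx": 0, "ty": 0, "tz": 0, "rx": 0, "ry": 0, "rz": 8.5, "gripper": -1}, {"tx": 0, "ty": 0, "tz": 0, "rx": 0, "ry": 0, "rz": 8.5, "gripper": -1}, {"tx": 0, "ty": 0, "tz": 0, "rx": 0, "ry": 0, "rz": 8.5, "gripper": -1}, {"tx": 0, "ty": 0, "tz": 0, "rx": 0, "ry": 0, "rz": 8.5, "gripper": -1}, {"tx": 0, "ty": 0, "tz": 0, "rx": 0, "ry": 0, "rz": 8.5, "gripper": -1}, {"tx": 0, "ty": 0, "tz": 0, "rx": 0, "ry": 0, "rz": 8.5, "gripper": -1}]'

```text
clock: 21.55
eef_pos: [528.9, -231.7, 310.3]
tcp_rot: [2.423, -0.066, 1.692]
contact_force: [-0.3, 0.8, 0.5]
opening: 0.004
```

>>> move_arm --increments '[{"tx": 0, "ty": 0, "tz": 0, "rx": 0, "ry": 0, "rz": 8.5, "gripper": -1}, {"tx": 0, "ty": 0, "tz": 0, "rx": 0, "ry": 0, "rz": 8.5, "gripper": -1}, {"tx": 0, "ty": 0, "tz": 0, "rx": 0, "ry": 0, "rz": 8.5, "gripper": -1}, {"tx": 0, "ty": 0, "tz": 0, "rx": 0, "ry": 0, "rz": 8.5, "gripper": -1}, {"tx": 0, "ty": 0, "tz": 0, "rx": 0, "ry": 0, "rz": 8.5, "gripper": -1}, {"tx": 0, "ty": 0, "tz": 0, "rx": 0, "ry": 0, "rz": 8.5, "gripper": -1}, {"tx": 0, "ty": 0, "tz": 0, "rx": 0, "ry": 0, "rz": 8.5, "gripper": -1}, {"tx": 0, "ty": 0, "tz": 0, "rx": 0, "ry": 0, "rz": 8.5, "gripper": -1}, {"tx": 0, "ty": 0, "tz": 0, "rx": 0, "ry": 0, "rz": 8.5, "gripper": -1}, {"tx": 0, "ty": 0, "tz": 0, "rx": 0, "ry": 0, "rz": 8.5, "gripper": -1}, {"tx": 0, "ty": 0, "tz": 0, "rx": 0, "ry": 0, "rz": 0, "gripper": -1}]'

```text
clock: 22.65
eef_pos: [528.9, -231.7, 310.5]
tcp_rot: [-3.134, -0.721, 0.184]
contact_force: [-0.2, -0.3, 0.0]
opening: -0.004
```

```bash
python3 - <<'E'
from h import *
s=r.sense(); print(s["clock"],s["eef_pos"],to_rk(s["eef_pos"]),s["tcp_rot"],s["qpos"],s["opening"])
go(rk(-130,-64,190),Rdown(YAW,-50),s)
E
```

```text
22.65 [ 528.91 -231.72  310.48] [-126.64  -37.3   310.48] [-3.13 -0.72  0.18] [-0.74  0.02  2.07  0.86  0.78  0.1 ] -0.004259087070106658
turn deg [ 2.47  8.65 -2.89] shift cm [-9.44  2.67  7.49] rows 2.0 3.0
```

>>> move_arm --increments '[{"tx": 0, "ty": 0, "tz": 0, "rx": 1.23, "ry": 4.33, "rz": -1.45, "gripper": -1}, {"tx": 0, "ty": 0, "tz": 0, "rx": 1.23, "ry": 4.33, "rz": -1.45, "gripper": -1}, {"tx": -2.5, "ty": 0.67, "tz": 1.9, "rx": 0, "ry": 0, "rz": 0, "gripper": -1}, {"tx": -2.5, "ty": 0.67, "tz": 1.9, "rx": 0, "ry": 0, "rz": 0, "gripper": -1}, {"tx": -2.5, "ty": 0.67, "tz": 1.9, "rx": 0, "ry": 0, "rz": 0, "gripper": -1}, {"tx": -1.9, "ty": 0.67, "tz": 1.8, "rx": 0, "ry": 0, "rz": 0, "gripper": -1}, {"tx": 0, "ty": 0, "tz": 0, "rx": 0, "ry": 0, "rz": 0, "gripper": -1}, {"tx": 0, "ty": 0, "tz": 0, "rx": 0, "ry": 0, "rz": 0, "gripper": -1}]'

```text
clock: 23.45
eef_pos: [533.2, -258.2, 191.1]
tcp_rot: [3.138, -0.874, 0.262]
contact_force: [-0.1, 0.4, 0.7]
opening: -0.002
```

```bash
python3 - <<'E'
from h import *
s=r.sense(); print(s["clock"],s["eef_pos"],to_rk(s["eef_pos"]),s["tcp_rot"],s["qpos"])
go(rk(-130,-64,152),Rdown(YAW,-50),s)
E
```

```text
23.45 [ 533.25 -258.21  191.09] [-129.15  -64.03  191.09] [ 3.14 -0.87  0.26] [-0.86  0.3   2.17  1.38  0.78 -0.66]
turn deg [-0.04 -0.07  0.22] shift cm [-3.05 -0.    2.45] rows 1.0 1.0
```

>>> move_arm --increments '[{"tx": -3.05, "ty": 0, "tz": 2.45, "rx": 0, "ry": 0, "rz": 0.2, "gripper": -1}, {"tx": 0, "ty": 0, "tz": 0, "rx": 0, "ry": 0, "rz": 0, "gripper": -1}, {"tx": 0, "ty": 0, "tz": 0, "rx": 0, "ry": 0, "rz": 0, "gripper": -1}, {"tx": 1.29, "ty": 0, "tz": 1.53, "rx": 0, "ry": 0, "rz": 0, "gripper": -1}, {"tx": 0.77, "ty": 0, "tz": 0.92, "rx": 0, "ry": 0, "rz": 0, "gripper": -1}, {"tx": 0.77, "ty": 0, "tz": 0.92, "rx": 0, "ry": 0, "rz": 0, "gripper": -1}, {"tx": 0.77, "ty": 0, "tz": 0.92, "rx": 0, "ry": 0, "rz": 0, "gripper": -1}, {"tx": 0.77, "ty": 0, "tz": 0.92, "rx": 0, "ry": 0, "rz": 0, "gripper": -1}, {"tx": 0, "ty": 0, "tz": 0, "rx": 0, "ry": 0, "rz": 0, "gripper": -1}, {"tx": 0, "ty": 0, "tz": 0, "rx": 0, "ry": 0, "rz": 0, "gripper": -1}]'

```text
clock: 24.45
eef_pos: [598.5, -241.1, 152.3]
tcp_rot: [-3.141, -0.874, 0.255]
contact_force: [-0.4, 0.9, -0.2]
opening: 0.001
```

```bash
cat > st.py <<'E'
from h import *
import sys
s=r.sense(); print(s["clock"],s["eef_pos"],to_rk(s["eef_pos"]),s["tcp_rot"],s["qpos"],s["contact_force"])
tgt=[float(a) for a in sys.argv[2:5]]
go(rk(*tgt),Rdown(YAW,-50),s)
for q,z in(("flask_a",140),("flask_a_cap",151),("gate_end",160),):
  for c in("side","top"):
    p,d=r.grab_frame(c); cv2.imwrite(f"pics/{c}{sys.argv[1]}.png",p[...,::-1])
    for o in r.place_of(q,c):
        v,u=o["location"]; m=np.zeros((400,640),bool); m[min(399,int(round(v))),min(639,int(round(u)))]=1
        X=to_rk(flat(c,m,z)[0]); Y=to_rk(flat(c,m,217)[0])
        if -260<X[0]<140 and -250<X[1]<120: print(c,q,round(o["confidence"],2),X)
E
python3 st.py 3 10 -64 151
```

```text
24.45 [ 598.48 -241.1   152.27] [-61.7  -63.98 152.27] [-3.14 -0.87  0.26] [-0.73  0.42  2.12  1.55  0.7  -0.74] [-0.44  0.91 -0.2 ]
turn deg [-0.   -0.09 -0.01] shift cm [4.51 0.   5.57] rows 1.0 2.0
side flask_a 0.88 [ -2.2 -69.6 140. ]
side flask_a 0.69 [ 75.77  -7.09 140.  ]
side flask_a 0.67 [-24.58  78.73 140.  ]
side flask_a 0.57 [  5.49 -53.99 140.  ]
side flask_a 0.38 [-102.11   66.86  140.  ]
top flask_a 0.92 [-42.42  61.96 140.  ]
top flask_a 0.89 [ -5.79 -64.29 140.  ]
top flask_a 0.81 [ 78.43  49.96 140.  ]
top flask_a 0.77 [ 78.61 -73.65 140.  ]
top flask_a_cap 0.77 [-95.39  56.64 151.  ]
side gate_end 0.73 [-237.3  -138.15  160.  ]
top gate_end 0.61 [ -7.12  25.41 160.  ]
```

Pushing works: flask A is at x≈-5, y≈-64. I'll continue.

>>> move_arm --increments '[{"tx": 0.77, "ty": 0, "tz": 0.92, "rx": 0, "ry": 0, "rz": 0, "gripper": -1}, {"tx": 0.77, "ty": 0, "tz": 0.92, "rx": 0, "ry": 0, "rz": 0, "gripper": -1}, {"tx": 0.77, "ty": 0, "tz": 0.92, "rx": 0, "ry": 0, "rz": 0, "gripper": -1}, {"tx": 0.77, "ty": 0, "tz": 0.92, "rx": 0, "ry": 0, "rz": 0, "gripper": -1}, {"tx": 0.77, "ty": 0, "tz": 0.92, "rx": 0, "ry": 0, "rz": 0, "gripper": -1}, {"tx": 0.64, "ty": 0, "tz": 0.77, "rx": 0, "ry": 0, "rz": 0, "gripper": -1}, {"tx": 0, "ty": 0, "tz": 0, "rx": 0, "ry": 0, "rz": 0, "gripper": -1}, {"tx": 0, "ty": 0, "tz": 0, "rx": 0, "ry": 0, "rz": 0, "gripper": -1}]'

```text
clock: 25.85
eef_pos: [666.3, -223.6, 152.4]
tcp_rot: [-3.142, -0.874, 0.255]
contact_force: [-0.4, 0.0, -0.0]
opening: -0.003
```

```bash
python3 st.py 4 15 -64 152
```

```text
25.85 [ 666.26 -223.58  152.35] [  8.3  -64.17 152.35] [-3.14 -0.87  0.26] [-0.62  0.46  2.03  1.59  0.63 -0.67] [-0.39  0.05 -0.02]
turn deg [ 0.01 -0.1  -0.01] shift cm [ 0.4  -0.02  0.54] rows 1.0 1.0
side flask_a 0.64 [-22.05  70.3  140.  ]
side flask_a 0.57 [ 77.53 -57.75 140.  ]
side flask_a 0.57 [ 73.76  -5.37 140.  ]
side flask_a 0.56 [-107.07   65.37  140.  ]
top flask_a 0.96 [ 75.06  47.9  140.  ]
top flask_a 0.84 [-46.58  68.68 140.  ]
top flask_a 0.84 [ 82.82 -80.45 140.  ]
side flask_a_cap 0.57 [-84.88  77.89 151.  ]
top flask_a_cap 0.6 [-87.56  66.05 151.  ]
side gate_end 0.66 [-242.31 -145.67  160.  ]
side gate_end 0.44 [-94.59  68.55 160.  ]
top gate_end 0.75 [  6.88 -11.89 160.  ]
top gate_end 0.66 [ -2.43 -51.98 160.  ]
```

>>> move_arm --increments '[{"tx": 0.16, "ty": 0, "tz": 0.19, "rx": 0, "ry": 0, "rz": 0, "gripper": -1}, {"tx": 0.16, "ty": 0, "tz": 0.19, "rx": 0, "ry": 0, "rz": 0, "gripper": -1}, {"tx": 0.1, "ty": 0, "tz": 0.12, "rx": 0, "ry": 0, "rz": 0, "gripper": -1}, {"tx": 0, "ty": 0, "tz": 0, "rx": 0, "ry": 0, "rz": 0, "gripper": -1}]'

```text
clock: 26.85
eef_pos: [672.8, -222.1, 152.5]
tcp_rot: [3.142, -0.875, 0.255]
contact_force: [-0.1, 0.2, 0.3]
opening: 0.002
```

>>> move_arm --increments '[{"tx": 0.1, "ty": 0, "tz": 0.12, "rx": 0, "ry": 0, "rz": 0, "gripper": -1}, {"tx": 0, "ty": 0, "tz": 0, "rx": 0, "ry": 0, "rz": 0, "gripper": -1}]'

```text
clock: 27.05
eef_pos: [674.2, -221.8, 152.5]
tcp_rot: [-3.142, -0.875, 0.255]
contact_force: [-0.1, 0.3, 0.5]
opening: 0.002
```

>>> move_arm --increments '[{"tx": 0.13, "ty": 0, "tz": 0.15, "rx": 0, "ry": 0, "rz": 0, "gripper": -1}, {"tx": 0, "ty": 0, "tz": 0, "rx": 0, "ry": 0, "rz": 0, "gripper": -1}]'

```text
clock: 27.25
eef_pos: [676.1, -221.4, 152.6]
tcp_rot: [3.141, -0.875, 0.255]
contact_force: [-0.3, -0.7, -0.7]
opening: 0.005
```

>>> move_arm --increments '[{"tx": 0.13, "ty": 0, "tz": 0.15, "rx": 0, "ry": 0, "rz": 0, "gripper": -1}, {"tx": 0, "ty": 0, "tz": 0, "rx": 0, "ry": 0, "rz": 0, "gripper": -1}]'

```text
clock: 27.45
eef_pos: [676.8, -221.4, 152.4]
tcp_rot: [3.141, -0.873, 0.254]
contact_force: [-13.5, -3.8, 7.6]
opening: -0.001
```

```bash
python3 - <<'E'
from h import *
s=r.sense(); print(s["clock"],to_rk(s["eef_pos"]),RR.T@s["contact_force"])
p,d=r.grab_frame("wrist"); cv2.imwrite("pics/w8.png",p[...,::-1])
p,d=r.grab_frame("side"); cv2.imwrite("pics/s8.png",cv2.resize(p[190:300,340:470,::-1],None,fx=6,fy=5.4,interpolation=2))
E
```

```text
27.45 [ 19.05 -64.69 152.36] [-14.    -0.31   7.62]
```

View pics/w8.png

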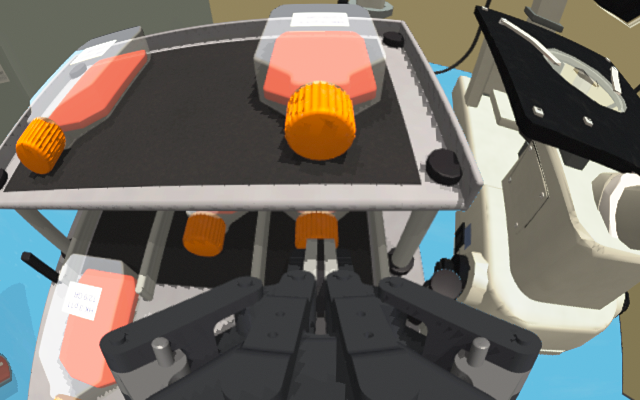

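The force is 14 N against the push, and flask A's cap at (318,225) lies level with flask C's at (205,235), so flask A is home. I'll retreat and shift to lane 2.

>>> move_arm --increments '[{"tx": -1.93, "ty": 0, "tz": -2.3, "rx": 0, "ry": 0, "rz": 0, "gripper": -1}, {"tx": -1.93, "ty": 0, "tz": -2.3, "rx": 0, "ry": 0, "rz": 0, "gripper": -1}, {"tx": -1.93, "ty": 0, "tz": -2.3, "rx": 0, "ry": 0, "rz": 0, "gripper": -1}, {"tx": -1.93, "ty": 0, "tz": -2.3, "rx": 0, "ry": 0, "rz": 0, "gripper": -1}, {"tx": -1.93, "ty": 0, "tz": -2.3, "rx": 0, "ry": 0, "rz": 0, "gripper": -1}, {"tx": 0, "ty": -4.27, "tz": 0, "rx": 0, "ry": 0, "rz": 0, "gripper": -1}, {"tx": 0, "ty": -4.27, "tz": 0, "rx": 0, "ry": 0, "rz": 0, "gripper": -1}, {"tx": 0, "ty": -4.27, "tz": 0, "rx": 0, "ry": 0, "rz": 0, "gripper": -1}, {"tx": 0, "ty": 0, "tz": 0, "rx": 0, "ry": 0, "rz": 0, "gripper": -1}, {"tx": 0, "ty": 0, "tz": 0, "rx": 0, "ry": 0, "rz": 0, "gripper": -1}]'

```text
clock: 28.55
eef_pos: [500.3, -134.0, 152.6]
tcp_rot: [3.141, -0.875, 0.256]
contact_force: [0.8, -0.0, 0.6]
opening: -0.001
```

```bash
python3 - <<'E'
from h import *
s=r.sense(); print(s["clock"],to_rk(s["eef_pos"]),s["qpos"])
go(rk(-110,64,152),Rdown(YAW,-50),s)
E
```

```text
28.55 [-129.61   64.48  152.59] [-0.69  0.27  2.41  1.76  0.69 -0.97]
turn deg [-0.   -0.12  0.01] shift cm [1.22 0.05 1.54] rows 1.0 1.0
```

>>> move_arm --increments '[{"tx": 1.28, "ty": 0, "tz": 1.56, "rx": 0, "ry": 0, "rz": 0, "gripper": -1}, {"tx": 0.77, "ty": 0, "tz": 0.92, "rx": 0, "ry": 0, "rz": 0, "gripper": -1}, {"tx": 0.77, "ty": 0, "tz": 0.92, "rx": 0, "ry": 0, "rz": 0, "gripper": -1}, {"tx": 0.77, "ty": 0, "tz": 0.92, "rx": 0, "ry": 0, "rz": 0, "gripper": -1}, {"tx": 0.77, "ty": 0, "tz": 0.92, "rx": 0, "ry": 0, "rz": 0, "gripper": -1}, {"tx": 0.77, "ty": 0, "tz": 0.92, "rx": 0, "ry": 0, "rz": 0, "gripper": -1}, {"tx": 0.77, "ty": 0, "tz": 0.92, "rx": 0, "ry": 0, "rz": 0, "gripper": -1}, {"tx": 0.77, "ty": 0, "tz": 0.92, "rx": 0, "ry": 0, "rz": 0, "gripper": -1}, {"tx": 0, "ty": 0, "tz": 0, "rx": 0, "ry": 0, "rz": 0, "gripper": -1}, {"tx": 0, "ty": 0, "tz": 0, "rx": 0, "ry": 0, "rz": 0, "gripper": -1}]'

```text
clock: 29.55
eef_pos: [601.1, -108.2, 152.0]
tcp_rot: [-3.142, -0.874, 0.255]
contact_force: [-0.1, 0.0, -0.3]
opening: -0.001
```

```bash
python3 - <<'E'
from h import *
s=r.sense(); print(s["clock"],to_rk(s["eef_pos"]),s["qpos"],s["contact_force"])
go(rk(16,64,152),Rdown(YAW,-50),s)
p,d=r.grab_frame("top")
for o in r.place_of("flask_a","top"):
    v,u=o["location"]; m=np.zeros((400,640),bool); m[int(round(v)),int(round(u))]=1; print(o["confidence"],to_rk(flat("top",m,140)[0]))
E
```

```text
29.55 [-25.54  63.97 151.99] [-0.47  0.34  2.27  1.9   0.57 -0.91] [-0.08  0.04 -0.26]
turn deg [ 0.01 -0.09 -0.01] shift cm [ 2.67 -0.    3.18] rows 1.0 1.0
0.87 [ 77.14 -67.54 140.  ]
0.81 [ 16.37 216.56 140.  ]
0.55 [ 79.06  52.68 140.  ]
0.54 [ 25.5   82.77 140.  ]
```

>>> move_arm --increments '[{"tx": 0.77, "ty": 0, "tz": 0.92, "rx": 0, "ry": 0, "rz": 0, "gripper": -1}, {"tx": 0.77, "ty": 0, "tz": 0.92, "rx": 0, "ry": 0, "rz": 0, "gripper": -1}, {"tx": 0.77, "ty": 0, "tz": 0.92, "rx": 0, "ry": 0, "rz": 0, "gripper": -1}, {"tx": 0.26, "ty": 0, "tz": 0.31, "rx": 0, "ry": 0, "rz": 0, "gripper": -1}, {"tx": 0, "ty": 0, "tz": 0, "rx": 0, "ry": 0, "rz": 0, "gripper": -1}, {"tx": 0, "ty": 0, "tz": 0, "rx": 0, "ry": 0, "rz": 0, "gripper": -1}]'

```text
clock: 30.25
eef_pos: [639.7, -98.1, 152.0]
tcp_rot: [-3.141, -0.874, 0.255]
contact_force: [0.3, -0.5, 0.2]
opening: -0.002
```

>>> move_arm --increments '[{"tx": 0.13, "ty": 0, "tz": 0.15, "rx": 0, "ry": 0, "rz": 0, "gripper": -1}, {"tx": 0, "ty": 0, "tz": 0, "rx": 0, "ry": 0, "rz": 0, "gripper": -1}]'

```text
clock: 30.45
eef_pos: [641.7, -98.0, 152.2]
tcp_rot: [-3.141, -0.875, 0.254]
contact_force: [0.4, 0.6, -0.4]
opening: -0.003
```

>>> move_arm --increments '[{"tx": 0.06, "ty": 0, "tz": 0.08, "rx": 0, "ry": 0, "rz": 0, "gripper": -1}, {"tx": 0, "ty": 0, "tz": 0, "rx": 0, "ry": 0, "rz": 0, "gripper": -1}]'

```text
clock: 30.65
eef_pos: [642.7, -97.8, 152.2]
tcp_rot: [3.142, -0.875, 0.255]
contact_force: [-0.0, -0.2, 0.4]
opening: -0.002
```

```bash
python3 - <<'E'
from h import *
s=r.sense(); print(s["clock"],to_rk(s["eef_pos"]),RR.T@s["contact_force"])
E
```

```text
30.65 [ 17.32  63.5  152.21] [-0.06 -0.15  0.41]
```

>>> move_arm --increments '[{"tx": 0.1, "ty": 0, "tz": 0.12, "rx": 0, "ry": 0, "rz": 0, "gripper": -1}, {"tx": 0, "ty": 0, "tz": 0, "rx": 0, "ry": 0, "rz": 0, "gripper": -1}]'

```text
clock: 30.85
eef_pos: [644.1, -97.5, 152.1]
tcp_rot: [3.142, -0.874, 0.254]
contact_force: [-4.6, -2.0, 1.9]
opening: 0.004
```

>>> move_arm --increments '[{"tx": 0.06, "ty": 0, "tz": 0.08, "rx": 0, "ry": 0, "rz": 0, "gripper": -1}, {"tx": 0, "ty": 0, "tz": 0, "rx": 0, "ry": 0, "rz": 0, "gripper": -1}]'

```text
clock: 31.05
eef_pos: [644.3, -97.4, 151.9]
tcp_rot: [-3.142, -0.874, 0.254]
contact_force: [-13.0, -4.7, 8.6]
opening: 0.001
```

Flask B is home too (about 13 N at the same depth). I'll retreat, un-tilt, and check clearance for the gate sweep.

>>> move_arm --increments '[{"tx": -1.93, "ty": 0, "tz": -2.3, "rx": 0, "ry": 0, "rz": 0, "gripper": -1}, {"tx": -1.93, "ty": 0, "tz": -2.3, "rx": 0, "ry": 0, "rz": 0, "gripper": -1}, {"tx": -1.93, "ty": 0, "tz": -2.3, "rx": 0, "ry": 0, "rz": 0, "gripper": -1}, {"tx": -1.93, "ty": 0, "tz": -2.3, "rx": 0, "ry": 0, "rz": 0, "gripper": -1}, {"tx": -1.93, "ty": 0, "tz": -2.3, "rx": 0, "ry": 0, "rz": 0, "gripper": -1}, {"tx": 1.5, "ty": 0, "tz": -4.2, "rx": 0, "ry": 0, "rz": 0, "gripper": -1}, {"tx": 1.5, "ty": 0, "tz": -4.2, "rx": 0, "ry": 0, "rz": 0, "gripper": -1}, {"tx": 0, "ty": 0, "tz": 0, "rx": 0, "ry": 0, "rz": 0, "gripper": -1}, {"tx": 0, "ty": 0, "tz": 0, "rx": 0, "ry": 0, "rz": 0, "gripper": -1}]'

```text
clock: 31.95
eef_pos: [456.6, -147.2, 230.2]
tcp_rot: [3.136, -0.877, 0.258]
contact_force: [0.0, -0.1, -0.8]
opening: 0.001
```

```bash
python3 - <<'E'
from h import *
s=r.sense(); print(s["clock"],to_rk(s["eef_pos"]),s["qpos"])
go(rk(-176,-180,230),Rdown(YAW,0),s)
f=np.load("top0.npz"); C=cloud("top",f["d"]).reshape(-1,3); C=C[(f["d"].ravel()>0)&(C[:,2]>90)]
K=(C-O)@RR; k=(K[:,1]<-145)&(K[:,0]<120)&(K[:,1]>-420); print("microscope-ish min x",K[k][:,0].min(), "nearest to (-176,-180):",np.hypot(K[k][:,0]+176,K[k][:,1]+180).min(), K[k][np.hypot(K[k][:,0]+176,K[k][:,1]+180).argmin()])
p,d=r.grab_frame("wrist"); cv2.imwrite("pics/w9.png",p[...,::-1])
p,d=r.grab_frame("side"); cv2.imwrite("pics/s9.png",cv2.resize(p[185:345,300:480,::-1],None,fx=4,fy=3.7,interpolation=2))
E
```

```text
31.95 [-175.25   62.75  230.18] [-0.82  0.03  2.4   1.37  0.76 -0.59]
turn deg [  0.25 -50.23  -0.03] shift cm [-0.07 24.27  0.02] rows 6.0 5.0
microscope-ish min x -373.57824645686884 nearest to (-176,-180): 56.60793181971951 [-129.64 -212.48  334.2 ]
```

View pics/w9.png

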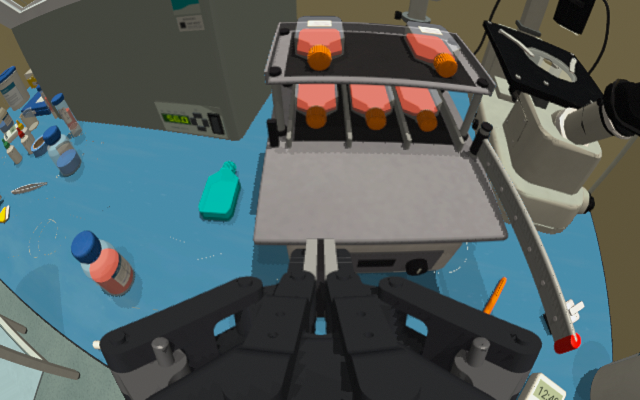

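All three lower flasks lie abreast (caps at (316,118), (375,118), (427,118)), and the gate's red end is at (568,343). A microscope eyepiece is close at rocker (-130,-212,334), so I'll keep the tool tilted for the sweep. First I'll check the tall things on the right.

```bash
python3 - <<'E'
from h import *
f=np.load("top0.npz"); C=cloud("top",f["d"]).reshape(-1,3); C=C[(f["d"].ravel()>0)&(C[:,2]>60)]
K=(C-O)@RR; k=(K[:,1]<-150)&(K[:,1]>-480)&(K[:,0]<0); K=K[k]
for x0 in range(-450,0,50):
  for y0 in range(-480,-150,55):
    q=K[(K[:,0]>=x0)&(K[:,0]<x0+50)&(K[:,1]>=y0)&(K[:,1]<y0+55)]
    if len(q)>3: print(x0,y0,len(q),"z",q[:,2].min().round(),q[:,2].max().round(),"y",q[:,1].max().round())
s=r.sense(); go(rk(-215,-190,230),Rdown(YAW,-50),s)
E
```

```text
-450 -480 23 z 60.0 95.0 y -461.0
-400 -480 30 z 61.0 103.0 y -476.0
-400 -425 72 z 136.0 149.0 y -370.0
-400 -370 142 z 60.0 150.0 y -327.0
-350 -425 261 z 134.0 155.0 y -370.0
-350 -370 526 z 60.0 157.0 y -316.0
-300 -425 68 z 133.0 147.0 y -370.0
-300 -370 210 z 61.0 149.0 y -325.0
-150 -315 350 z 302.0 364.0 y -262.0
-150 -260 243 z 320.0 365.0 y -206.0
-100 -370 9 z 277.0 290.0 y -316.0
-100 -315 379 z 275.0 338.0 y -260.0
-100 -260 329 z 257.0 353.0 y -214.0
-50 -425 24 z 60.0 76.0 y -385.0
-50 -370 8 z 154.0 280.0 y -317.0
-50 -315 546 z 61.0 301.0 y -260.0
-50 -260 299 z 60.0 304.0 y -213.0
turn deg [ 0.02 -0.11 -0.06] shift cm [-2.42 25.39 -3.17] rows 1.0 6.0
```

>>> move_arm --increments '[{"tx": -2.4, "ty": 0, "tz": -3.2, "rx": 0, "ry": 0, "rz": 0, "gripper": -1}, {"tx": 0, "ty": 4.23, "tz": 0, "rx": 0, "ry": 0, "rz": 0, "gripper": -1}, {"tx": 0, "ty": 4.23, "tz": 0, "rx": 0, "ry": 0, "rz": 0, "gripper": -1}, {"tx": 0, "ty": 4.23, "tz": 0, "rx": 0, "ry": 0, "rz": 0, "gripper": -1}, {"tx": 0, "ty": 4.23, "tz": 0, "rx": 0, "ry": 0, "rz": 0, "gripper": -1}, {"tx": 0, "ty": 4.23, "tz": 0, "rx": 0, "ry": 0, "rz": 0, "gripper": -1}, {"tx": 0, "ty": 4.23, "tz": 0, "rx": 0, "ry": 0, "rz": 0, "gripper": -1}, {"tx": 0, "ty": 0, "tz": 0, "rx": 0, "ry": 0, "rz": 0, "gripper": -1}, {"tx": 0, "ty": 0, "tz": 0, "rx": 0, "ry": 0, "rz": 0, "gripper": -1}]'

```text
clock: 32.95
eef_pos: [482.0, -401.3, 228.2]
tcp_rot: [-3.135, -0.874, 0.251]
contact_force: [-0.9, 1.5, -0.3]
opening: -0.001
```

```bash
python3 - <<'E'
from h import *
s=r.sense(); print(s["clock"],to_rk(s["eef_pos"]),s["qpos"],s["contact_force"])
go(rk(-205,-185,158),Rdown(YAW,-50),s)
E
```

```text
32.95 [-214.9  -189.54  228.24] [-1.12  0.36  1.96  1.11  1.   -0.53] [-0.94  1.54 -0.34]
turn deg [-0.14 -0.1  -0.17] shift cm [-4.74 -0.45  5.27] rows 1.0 2.0
```

>>> move_arm --increments '[{"tx": -2.25, "ty": -0.2, "tz": 2.5, "rx": 0, "ry": 0, "rz": 0, "gripper": -1}, {"tx": -2.25, "ty": -0.2, "tz": 2.5, "rx": 0, "ry": 0, "rz": 0, "gripper": -1}, {"tx": 0, "ty": 0, "tz": 0, "rx": 0, "ry": 0, "rz": 0, "gripper": -1}, {"tx": -0.19, "ty": -2.3, "tz": -0.23, "rx": 0, "ry": 0, "rz": 0, "gripper": -1}, {"tx": -0.19, "ty": -2.3, "tz": -0.23, "rx": 0, "ry": 0, "rz": 0, "gripper": -1}, {"tx": 0.21, "ty": -2.6, "tz": 0.25, "rx": 0, "ry": 0, "rz": 0, "gripper": -1}, {"tx": 0.21, "ty": -2.6, "tz": 0.25, "rx": 0, "ry": 0, "rz": 0, "gripper": -1}, {"tx": 0.21, "ty": -2.6, "tz": 0.25, "rx": 0, "ry": 0, "rz": 0, "gripper": -1}, {"tx": 0, "ty": 0, "tz": 0, "rx": 0, "ry": 0, "rz": 0, "gripper": -1}, {"tx": 0, "ty": 0, "tz": 0, "rx": 0, "ry": 0, "rz": 0, "gripper": -1}]'

```text
clock: 33.95
eef_pos: [462.4, -274.2, 165.3]
tcp_rot: [3.141, -0.875, 0.256]
contact_force: [0.5, -0.6, 0.2]
opening: 0.0
```

```bash
cat > gt.py <<'E'
from h import *
import sys
s=r.sense(); print(s["clock"],to_rk(s["eef_pos"]),s["qpos"],RR.T@s["contact_force"])
go(rk(*[float(a) for a in sys.argv[1:4]]),Rdown(YAW,-50),s)
for c in("side","top"):
    p,d=r.grab_frame(c)
    for o in r.place_of("gate_end",c)[:2]:
        v,u=o["location"]; m=np.zeros((400,640),bool); m[int(round(v)),int(round(u))]=1; X=to_rk(flat(c,m,160)[0]); print(c,round(o["confidence"],2),X,"a",np.arctan2(-(X[0]+12),X[1]+113))
E
python3 gt.py -162 5 161
```

```text
33.95 [-201.73  -61.56  165.3 ] [-1.03  0.32  2.25  1.35  0.85 -0.81] [ 0.37 -0.71  0.17]
turn deg [ 0.03 -0.15  0.01] shift cm [ 2.22 -6.66  3.32] rows 1.0 2.0
top 0.8 [-221.99  -42.53  160.  ] a 1.2470443412865975
```

The gate is following the fingers (a≈1.25). I'll continue the sweep.

>>> move_arm --increments '[{"tx": 0.74, "ty": -2.22, "tz": 1.1, "rx": 0, "ry": 0, "rz": 0, "gripper": -1}, {"tx": 0.74, "ty": -2.22, "tz": 1.1, "rx": 0, "ry": 0, "rz": 0, "gripper": -1}, {"tx": 0.74, "ty": -2.22, "tz": 1.1, "rx": 0, "ry": 0, "rz": 0, "gripper": -1}, {"tx": 1.32, "ty": -1.33, "tz": 1.57, "rx": 0, "ry": 0, "rz": 0, "gripper": -1}, {"tx": 1.32, "ty": -1.33, "tz": 1.57, "rx": 0, "ry": 0, "rz": 0, "gripper": -1}, {"tx": 1.32, "ty": -1.33, "tz": 1.57, "rx": 0, "ry": 0, "rz": 0, "gripper": -1}, {"tx": 0, "ty": 0, "tz": 0, "rx": 0, "ry": 0, "rz": 0, "gripper": -1}, {"tx": 0, "ty": 0, "tz": 0, "rx": 0, "ry": 0, "rz": 0, "gripper": -1}]'

```text
clock: 34.95
eef_pos: [533.3, -146.1, 160.3]
tcp_rot: [3.141, -0.875, 0.256]
contact_force: [0.2, -0.2, -0.6]
opening: -0.0
```

```bash
python3 gt.py -40 55 160
```

```text
34.95 [-100.77   44.41  160.3 ] [-0.66  0.28  2.34  1.73  0.66 -0.89] [ 0.12 -0.19 -0.59]
turn deg [-0.   -0.11  0.01] shift cm [ 3.88 -1.06  4.67] rows 1.0 2.0
side 0.59 [-22.16 -16.82 160.  ] a 0.10521009062094276
top 0.61 [-101.66   79.31  160.  ] a 0.4362794651489784
```

>>> move_arm --increments '[{"tx": 0.78, "ty": -0.21, "tz": 0.93, "rx": 0, "ry": 0, "rz": 0, "gripper": -1}, {"tx": 0.78, "ty": -0.21, "tz": 0.93, "rx": 0, "ry": 0, "rz": 0, "gripper": -1}, {"tx": 0.78, "ty": -0.21, "tz": 0.93, "rx": 0, "ry": 0, "rz": 0, "gripper": -1}, {"tx": 0.78, "ty": -0.21, "tz": 0.93, "rx": 0, "ry": 0, "rz": 0, "gripper": -1}, {"tx": 0.78, "ty": -0.21, "tz": 0.93, "rx": 0, "ry": 0, "rz": 0, "gripper": -1}, {"tx": 0, "ty": 0, "tz": 0, "rx": 0, "ry": 0, "rz": 0, "gripper": -1}, {"tx": 0, "ty": 0, "tz": 0, "rx": 0, "ry": 0, "rz": 0, "gripper": -1}, {"tx": 0.52, "ty": 0, "tz": 0.61, "rx": 0, "ry": 0, "rz": 0, "gripper": -1}, {"tx": 0.26, "ty": 0, "tz": 0.31, "rx": 0, "ry": 0, "rz": 0, "gripper": -1}, {"tx": 0, "ty": 0, "tz": 0, "rx": 0, "ry": 0, "rz": 0, "gripper": -1}]'

```text
clock: 36.15
eef_pos: [601.4, -117.7, 160.7]
tcp_rot: [3.141, -0.875, 0.255]
contact_force: [-0.5, -0.7, 0.1]
opening: -0.0
```

```bash
python3 gt.py -22 55 160
```

```text
36.15 [-27.66  54.66 160.69] [-0.49  0.33  2.26  1.84  0.57 -0.85] [-0.68 -0.56  0.11]
turn deg [ 0.05 -0.13 -0.02] shift cm [ 0.31 -0.03  0.48] rows 1.0 1.0
side 0.55 [ 67.16  49.87 160.  ] a -0.45237768397530564
top 0.54 [-21.06  99.28 160.  ] a 0.04267079884846098
top 0.22 [ -2.58  32.77 160.  ] a -0.06456365763828302
```

Small steps now, until the stop is felt.

>>> move_arm --increments '[{"tx": 0.19, "ty": 0, "tz": 0.23, "rx": 0, "ry": 0, "rz": 0, "gripper": -1}, {"tx": 0, "ty": 0, "tz": 0, "rx": 0, "ry": 0, "rz": 0, "gripper": -1}]'

```text
clock: 36.55
eef_pos: [603.9, -117.0, 160.6]
tcp_rot: [3.141, -0.875, 0.255]
contact_force: [-0.1, 0.5, 0.2]
opening: -0.0
```

>>> move_arm --increments '[{"tx": 0.13, "ty": 0, "tz": 0.15, "rx": 0, "ry": 0, "rz": 0, "gripper": -1}, {"tx": 0, "ty": 0, "tz": 0, "rx": 0, "ry": 0, "rz": 0, "gripper": -1}]'

```text
clock: 36.75
eef_pos: [605.8, -116.4, 160.5]
tcp_rot: [3.142, -0.875, 0.255]
contact_force: [0.5, -0.4, -0.5]
opening: -0.001
```

>>> move_arm --increments '[{"tx": 0.1, "ty": 0, "tz": 0.12, "rx": 0, "ry": 0, "rz": 0, "gripper": -1}, {"tx": 0, "ty": 0, "tz": 0, "rx": 0, "ry": 0, "rz": 0, "gripper": -1}]'

```text
clock: 36.95
eef_pos: [607.3, -115.9, 160.6]
tcp_rot: [3.142, -0.875, 0.255]
contact_force: [-0.1, 0.8, 0.3]
opening: 0.001
```

>>> move_arm --increments '[{"tx": 0.13, "ty": 0, "tz": 0.15, "rx": 0, "ry": 0, "rz": 0, "gripper": -1}, {"tx": 0, "ty": 0, "tz": 0, "rx": 0, "ry": 0, "rz": 0, "gripper": -1}]'

```text
clock: 37.15
eef_pos: [609.3, -115.5, 160.6]
tcp_rot: [3.142, -0.875, 0.255]
contact_force: [-0.5, -0.5, -0.7]
opening: 0.002
```

>>> move_arm --increments '[{"tx": 0.1, "ty": 0, "tz": 0.12, "rx": 0, "ry": 0, "rz": 0, "gripper": -1}, {"tx": 0, "ty": 0, "tz": 0, "rx": 0, "ry": 0, "rz": 0, "gripper": -1}]'

```text
clock: 37.35
eef_pos: [610.4, -115.1, 160.4]
tcp_rot: [-3.142, -0.874, 0.254]
contact_force: [-4.6, -1.4, 1.6]
opening: -0.001
```

>>> move_arm --increments '[{"tx": 0.06, "ty": 0, "tz": 0.08, "rx": 0, "ry": 0, "rz": 0, "gripper": -1}, {"tx": 0, "ty": 0, "tz": 0, "rx": 0, "ry": 0, "rz": 0, "gripper": -1}]'

```text
clock: 37.55
eef_pos: [610.7, -115.0, 160.2]
tcp_rot: [-3.141, -0.873, 0.254]
contact_force: [-13.1, -2.7, 6.5]
opening: 0.0
```

The stop is felt at 13 N. I'll retreat and verify with a final picture.

>>> move_arm --increments '[{"tx": -0.64, "ty": 0, "tz": -0.77, "rx": 0, "ry": 0, "rz": 0, "gripper": -1}, {"tx": -1.93, "ty": 0, "tz": -2.3, "rx": 0, "ry": 0, "rz": 0, "gripper": -1}, {"tx": -1.93, "ty": 0, "tz": -2.3, "rx": 0, "ry": 0, "rz": 0, "gripper": -1}, {"tx": -1.93, "ty": 0, "tz": -2.3, "rx": 0, "ry": 0, "rz": 0, "gripper": -1}, {"tx": -1.93, "ty": 0, "tz": -2.3, "rx": 0, "ry": 0, "rz": 0, "gripper": -1}, {"tx": 1.5, "ty": 0, "tz": -4.2, "rx": 0, "ry": 0, "rz": 0, "gripper": -1}, {"tx": 1.5, "ty": 0, "tz": -4.2, "rx": 0, "ry": 0, "rz": 0, "gripper": -1}, {"tx": 0, "ty": 0, "tz": 0, "rx": 0, "ry": 0, "rz": 0, "gripper": -1}, {"tx": 0, "ty": 0, "tz": 0, "rx": 0, "ry": 0, "rz": 0, "gripper": -1}]'

```text
clock: 38.45
eef_pos: [442.0, -160.0, 238.4]
tcp_rot: [3.136, -0.876, 0.258]
contact_force: [0.5, -0.1, -1.1]
opening: -0.001
```

```bash
python3 gt.py -175 60 230; python3 - <<'E'
from h import *
s=r.sense(); a,_=r.grab_frame("wrist")
for q,z in(("flask_a_cap",151),("flask_a",140),("gate_end",160)):
    for o in r.place_of(q,"wrist")[:6]: print(q,round(o["confidence"],2),np.round(o["location"]),to_rk(wray(o["location"][::-1],z,s)[0]))
b,_=r.grab_frame("side")
v=np.vstack([cv2.resize(a[0:270,200:600],(760,300)),cv2.resize(b[185:290,330:480],(760,295),interpolation=2)[:]])
cv2.imwrite("pics/fin.png",v[...,::-1])
E
```

```text
38.45 [-192.59   54.12  238.44] [-0.88  0.    2.4   1.3   0.81 -0.57] [ 0.45 -0.2  -1.14]
turn deg [ 0.23 -0.21  0.07] shift cm [ 0.48 -0.59  1.89] rows 1.0 1.0
side 0.96 [-10.93 123.11 160.  ] a -0.004529001219366401
top 0.76 [ -9.94 110.7  160.  ] a -0.009218603592773999
flask_a 0.96 [102. 364.] [ 68.89  -2.42 140.  ]
flask_a 0.92 [ 44. 314.] [241.09  64.66 140.  ]
flask_a 0.9 [101. 409.] [ 74.53 -63.11 140.  ]
flask_a 0.84 [ 52. 422.] [ 229.93 -123.3   140.  ]
flask_a 0.76 [ 94. 315.] [ 84.64  62.26 140.  ]
flask_a 0.66 [187. 221.] [-71.34 155.5  140.  ]
gate_end 0.91 [131. 264.] [-11.26 115.32 160.  ]
```

View pics/fin.png

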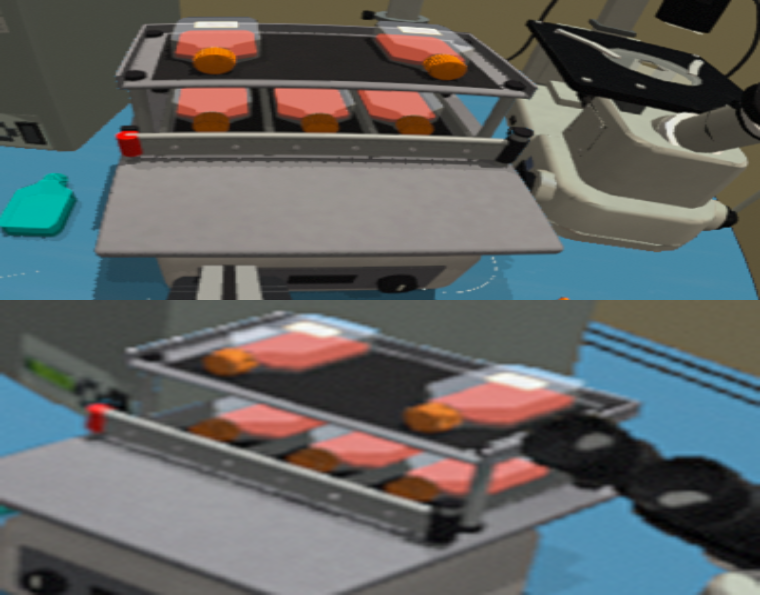

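The gate is shut (angle ≈0 in all three cameras), and the three flasks lie abreast behind it. I'm handing in.

```bash
python3 -c "
from rig import r
print(r.sign_off())"
```

```text
the job is handed in; nothing more can be done
None
```

Both flasks are home in the two lanes that were empty (left and right), caps facing out, and the front gate is shut. I handed the job in at about 39 s of the 72 s; no verdict was reported.

**How it went:** I set each flask flat in its lane mouth with the gripper. I then pushed it home with closed, tilted fingers until the back stop pushed back with about 13–14 N. Last, I swept the gate round until its stop pushed back with about 13 N.

**Last checks:**
- **Gate:** side and top cameras put the hinge angle at about 0 (-0.005 and -0.009 rad). The wrist camera places the gate's end where it belongs when shut.
- **Flasks:** the final pictures show all three lower flasks abreast behind the gate, and the two upper flasks looking undisturbed. Both loaded flasks stopped the fingers at the same depth (rocker x about 19 mm).
- **One disagreement:** the wrist-camera network put the left flask's x at 85 mm, against 69 and 75 mm for its neighbours. The stop does not allow 85, so I took it as estimation error.
- **Not re-measured:** I did not check the two bottles again at the end. The gripper was never brought down near them, except that the carry to the left lane passed over the red one with about 100 mm to spare.

**Snags:** the first move call was refused because rows needed every field filled in. Joint 6 also reached its range limit once while tilting in free space; I turned the tool half round and carried on.

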